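Assemble a vegetable slicer and store its washed inserts

ROBOT

A 6-joint arm with a two-finger parallel gripper is mounted at the origin on a cart in front of the work surface, level with it; the furniture and walls round the work are solid. World frame = base frame: x ahead of the robot, y to its left, z up, the work surface at z = 0. Lengths are in mm, angles in degrees, forces in N, time in s.
With the tool pointing down it reaches from about 350 to 850 mm from the base axis. Payload 8.1 kg.
Tool frame: the origin (TCP) lies midway between the tips of the shut fingers; the grasp point (between the pads) lies 19 mm behind it; z points along the fingers, y is the line along which they close (so a half turn about z gives the same grasp; the last joint's range is limited). The gripper opens to 85 mm and grips with 20 to 120 N. Pads are 22 mm wide; open, the fingers measure 114 mm over their backs; the gripper's body (76 mm by 85 mm) begins 54 mm behind the grasp point. The pads swing forward as they close: fully open they stand 13 mm farther back than shut.
Start: joints at [-71.299, 7.471, 85.268, -0, 87.261, -4.893], TCP at [240.176, -549.837, 231.292] pointing down, gripper open.
Joint ranges: [-169.43, 169.43], [-51.17, 129.36], [1.28, 143.12], [-76.62, 256.62], [0, 156.53], [-152.29, 152.29]. Speed limits (degrees/s): [136.94, 136.94, 159.86, 180, 180, 180].

INTERFACE

Orientations are given as [roll, pitch, yaw] about the fixed x, y, z axes, in that order (R = Rz(yaw) Ry(pitch) Rx(roll)).
In Python, from bench import r gives the robot as it stands.
- The arm moves only by the tool apply_moves, never from a script. Its argument "steps" is a list of rows, each a list of 7 numbers: the opening, from -1 (shut) to 1 (fully open), then the shift along the tool's x, y, z in mm, then the turn, a rotation vector about the tool's x, y, z in units of 5 degrees (1.0 is 5 degrees). A call has exactly 8 rows; each row shifts and turns the commanded pose from where the row before left it, along the tool's axes as they then stand; what a row does not reach is not made up. A row lasts 1/10 s, in which the tool goes at most 50 mm and 8.59 degrees, less where a joint would pass 70% of its speed; a pose out of reach is approached as far as the arm can. A call is refused whole if a number of a shift passes 50 or a number of a turn 1, either way. A call with a gripper value outside its range is refused whole. The fingers move at their own pace and stop on an object; "squeeze" is the grip in N (left out, the last holds). Time passes only in rows, so rows that do not move let the fingers close, or fill a call up. It gives the time, the measured TCP pose, the force, the opening and the grip force at its end, in the units of the state.
- r.sense(): the state, without advancing time (a new reading comes with each control period).
- r.snapshot(name): name is "scene" or "top" or "wrist"; returns a dict with "color" (480x640x3 uint8, blue, green, red), "depth" (480x640 float32, mm along the optical axis (not along the pixel's ray), 0 where there is no reading), "mtx" (3x3 intrinsics, pixels), "dist" ([k1, k2, p1, p2, k3] as OpenCV has them; the pictures are not rectified), "T" (4x4, takes a point from camera to world coordinates); the wrist camera has in their place "hand_eye" (4x4, takes a point from camera to tool coordinates, whose origin is the TCP and whose axes are the flange's). Camera axes: x right, y down, z forward; pixel columns grow to the right and rows downward; lengths in mm; the calibration is good to about 2 mm. A picture is of the moment at which its call begins: read the wrist's pose just before it.
- r.hand_in(): hands the job in; it is judged then, once.
The state is a dict: "time": time; "joint_pos": joint angles; "qd": joint speeds; "joint_efforts": joint torques, N m; "tool_pos": TCP position; "tcp_rot": TCP orientation; "ft_force": force on the tool from outside, world axes, zero at the start; "wrist_torque": the same for the moment, N m; "finger_gap": finger opening in mm; "grip_force": force on a finger pad.
Only numpy, scipy, OpenCV 4.12 (cv2) and the standard library are available. Lean on these libraries where they do the work, as an engineer would, in place of code of your own. Each camera call takes 0.05 s, during which the arm holds its last target. There are 200 camera calls.

TASK

Put the washed vegetable slicer back together: drop the brass key fully into the slot of the drive shaft, slide the orange hub down over shaft and key with its keyway lined up until it sits flat on the collar, then set the red cap over the shaft end, down on the hub. Also move every slicing insert from the wooden drying stand into a slot of its own in the black storage holder, tab up and fully home (before, between or after). Leave the other things on the table where they are.

Things in the scene. Friction and masses are not known exactly. Their poses are not given: they have to be found in the camera images.
- drive_unit: White round motor unit, fixed, 150 mm across, 45 mm high; origin at the centre of its underside, z up. On top a grey collar (68 mm across, z 45 to 75 mm) and a vertical steel shaft (30 mm across, top at z 130 mm, last 6 mm narrowed to 25). The key slot is on its -x side, by a red mark on the collar: a groove 15 mm wide (y), its floor 5 mm from the axis, open outward above the collar.
- key_seat (a point): Where the origin of the seated key belongs: floor of the key slot, 14.5 mm from the shaft axis toward -x of drive_unit, z 45 mm. Within the collar the slot is a closed pocket, x -25 to -5 mm, 15 mm wide, 30 mm deep. Axes as drive_unit; the seated key's x axis lies along this x axis, either way round.
- hub_seat (a point): On the shaft axis at the collar's top (z 75 mm of drive_unit): where the origin of the seated hub belongs. Axes as drive_unit; the seated hub's axes are parallel to it.
- cap_seat (a point): On the shaft axis, 115 mm above the table, level with the shoulder of the seated hub (its rim rises 6 mm into the cap): where the origin of the cap belongs (any yaw).
- key: Loose brass key, upright bar 17 (x) by 12 (y) by 95 mm tall, 90 g, top 8 mm narrowed to 13 by 8; origin at the centre of its lower end. Starts upright in the drying stand's socket, bottom 6 mm above the table, socket 30 mm deep, 2 mm loose all round. Grip near the top across the 12 mm. Seated, its top stands only 10 mm above the shaft's, so let go a few mm early and it drops the rest.
- hub: Loose orange hub, 0.3 kg, 40 mm tall (46 with the 50 mm wide rim on top that centres the cap): boss 62 mm across over a steel flange 90 mm across, 8 mm thick; origin at the centre of its underside, z up. Through bore 33 mm, with a keyway on its -x side (16 mm wide in y, reaching 25 mm from the axis, closed outside); black marks show that side. Stands flange down; may get knocked aside.
- cap: Loose red round cap, 64 mm across, 42 mm tall, 120 g, hollow from below (bore 54 mm across, 32 mm deep), closed on top with a white dot; origin at the centre of its underside, z up. It stands on the table, open side down. It may get knocked aside.
- store: Black plastic storage holder, fixed, 90 mm (x) by 130 mm (y), 41 mm high, origin at the centre of its underside. Four slots side by side along y, 34 mm apart, each 11 mm wide (y) by 74 mm long (x), 35 mm deep, floor 6 mm above the table; yellow marks at the ends of each slot.
- store_slot0 (a point): Centre of the floor of slot 0 of the storage holder (y -51 mm in the holder's frame), where the origin of an inserted insert belongs; x along the slot, y across it.
- store_slot1 (a point): Centre of the floor of slot 1 of the storage holder (y -17 mm in the holder's frame), where the origin of an inserted insert belongs; x along the slot, y across it.
- store_slot2 (a point): Centre of the floor of slot 2 of the storage holder (y 17 mm in the holder's frame), where the origin of an inserted insert belongs; x along the slot, y across it.
- store_slot3 (a point): Centre of the floor of slot 3 of the storage holder (y 51 mm in the holder's frame), where the origin of an inserted insert belongs; x along the slot, y across it.
- drying_stand: Light wooden drying stand, fixed, 130 mm along y, from x -80 to +46 mm, 36 mm high, origin at the centre of the slotted part's underside, 46 mm from its back. Four slots along y at -51, -17, 17 and 51 mm, 12 mm wide, 30 mm deep, floor 6 mm above the table; the key socket at x -62 mm, y 0.
- insert0: Slicing insert: aluminium plate 70 mm (x) by 8 mm (y) by 60 mm high with a blue tab 30 by 8 by 22 mm on its top edge (82 mm in all), 150 g; origin at the centre of its lower edge, z up toward the tab, the same either way round. It starts upright in a slot of the drying stand. Two to four inserts are present; absent ones have no pose.
- insert1: Slicing insert: aluminium plate 70 mm (x) by 8 mm (y) by 60 mm high with a blue tab 30 by 8 by 22 mm on its top edge (82 mm in all), 150 g; origin at the centre of its lower edge, z up toward the tab, the same either way round. It starts upright in a slot of the drying stand. Two to four inserts are present; absent ones have no pose.
- insert2: Slicing insert: aluminium plate 70 mm (x) by 8 mm (y) by 60 mm high with a blue tab 30 by 8 by 22 mm on its top edge (82 mm in all), 150 g; origin at the centre of its lower edge, z up toward the tab, the same either way round. It starts upright in a slot of the drying stand. Two to four inserts are present; absent ones have no pose.
- insert3: Slicing insert: aluminium plate 70 mm (x) by 8 mm (y) by 60 mm high with a blue tab 30 by 8 by 22 mm on its top edge (82 mm in all), 150 g; origin at the centre of its lower edge, z up toward the tab, the same either way round. It starts upright in a slot of the drying stand. Two to four inserts are present; absent ones have no pose.
- salt_shaker: Bystander: salt shaker, 44 mm across, 90 mm tall; origin at the centre of its underside.
- garlic: Bystander: garlic bulb, 55 mm; origin at the centre of its underside.
- jam_jar: Bystander: jam jar with white lid, 65 mm across, 90 mm tall; origin at the centre of its underside.
- canister: Fixed bystander: red canister with wooden lid, 102 mm square, 130 mm tall; origin at the centre of its underside.
- pepper_mill: Fixed bystander: wooden pepper mill, 58 mm across, 170 mm tall; origin at the centre of its underside.
- blue_tin: Fixed bystander: blue tin, 58 mm across, 72 mm tall; origin at the centre of its underside.
- tomato: Bystander: small tomato, 33 mm; origin at the centre of its underside.
Not all that is in view belongs to the job. There is more than one size of the key; the job needs the middle-sized.

How it is judged:
By the outcome, as a careful person would: the job done as asked, in the order asked, and still so for the second after the job is handed in, with the robot touching nothing.
Of insert0, insert1, insert2, insert3 only 2 to 4 are there at a start; the rules pass over those that are not, and their reading is None.
At some moment in a run one of hub, cap may be knocked a few centimetres aside while the robot is not near it.
It also fails if it takes over 210 s, if anything falls off the work surface, if the arm or the gripper's body presses on something with over 40 N, if the wrist force passes 120 N, or if a joint passes its speed limit or range.

## Working session

There is one attempt and no reset: what is moved stays moved. The work goes in short steps, Python scripts to look and compute and a tool call to move; the robot and the scene stay as the last step left them, time stands still between calls to the robot, and variables do not carry over. Pictures are saved under pics/ and viewed, at most 14 in all, crops included, and the job is handed in when it is done.

Besides the shell and the picture viewer there is one more tool, called after "Emit:" as name(argument=value, ...), one argument or row to a line, values as JSON. apply_moves: Moves the arm, as the interface text tells. Its arguments: {"type":"object","properties":{"steps":{"type":"array"},"squeeze":{"type":"number"}},"required":["steps"]}

```bash
ls; mkdir -p pics; cat > h.py <<'E'
import numpy as np, cv2, pickle
from bench import r
from scipy.spatial.transform import Rotation as Ro
def snap(n):
    s=r.sense(); d=r.snapshot(n)
    if n=="wrist":
        T=np.eye(4); T[:3,:3]=Ro.from_euler('xyz',s['tcp_rot'],degrees=True).as_matrix(); T[:3,3]=s['tool_pos']
        d['T']=T@d['hand_eye']
    return d
def ray(d,uv):
    p=cv2.undistortPoints(np.array(uv,float).reshape(-1,1,2),d['mtx'],np.array(d['dist'],float)).reshape(-1,2)
    v=np.c_[p,np.ones(len(p))]@d['T'][:3,:3].T
    return d['T'][:3,3],v
def plane(d,uv,z):
    o,v=ray(d,uv); return o+v*((z-o[2])/v[:,2])[:,None]
def cloud(d):
    h,w=d['depth'].shape; u,v=np.meshgrid(np.arange(w),np.arange(h))
    p=cv2.undistortPoints(np.c_[u.ravel(),v.ravel()].astype(float).reshape(-1,1,2),d['mtx'],np.array(d['dist'],float)).reshape(-1,2)
    P=np.c_[p,np.ones(len(p))]*d['depth'].reshape(-1,1)
    P=P@d['T'][:3,:3].T+d['T'][:3,3]; P[d['depth'].ravel()==0]=np.nan
    return P.reshape(h,w,3)
E
python3 - <<'E'
from h import *
print(r.sense())
for n in("scene","top","wrist"):
    d=snap(n); cv2.imwrite(f'pics/{n}0.png',d['color']); pickle.dump(d,open(f'{n}0.pkl','wb')); print(n,d['T'].round(2).tolist(),d['mtx'].round(1).tolist())
E
```

```text
pics
{'time': 0.0, 'joint_pos': array([-7.12991072e+01,  7.51506449e+00,  8.53290481e+01, -1.49638446e-04,
        8.72618822e+01, -4.89351707e+00]), 'qd': array([-0.00178019,  0.09196323, -0.03437797,  0.08932724, -0.08256899,
       -0.02355837]), 'joint_efforts': array([-1.70330532e-03, -5.69405758e+01, -5.00548339e+01, -5.14313961e-04,
        1.48545729e-02,  1.05794149e-05]), 'tool_pos': array([ 239.9942651 , -549.3123616 ,  230.24710586]), 'tcp_rot': array([-1.79894379e+02, -8.89288325e-03,  2.35944090e+01]), 'ft_force': array([-0.30260442,  0.4872233 ,  1.71983325]), 'wrist_torque': array([-0.03133643, -0.04937941,  0.00571065]), 'grip_force': 0.0, 'finger_gap': 85.83643270749066}
scene [[0.57, -0.36, 0.74, -179.19], [-0.82, -0.26, 0.5, -474.22], [0.01, -0.9, -0.44, 523.78], [0.0, 0.0, 0.0, 1.0]] [[510.1, 0.0, 317.4], [0.0, 510.1, 238.0], [0.0, 0.0, 1.0]]
top [[0.02, -0.99, 0.11, 376.21], [-1.0, -0.02, 0.0, -5.37], [-0.0, -0.11, -0.99, 1412.8], [0.0, 0.0, 0.0, 1.0]] [[573.4, 0.0, 316.7], [0.0, 573.4, 233.0], [0.0, 0.0, 1.0]]
wrist [[0.4, -0.87, -0.28, 312.12], [-0.92, -0.38, -0.12, -518.24], [-0.0, 0.3, -0.95, 372.26], [0.0, 0.0, 0.0, 1.0]] [[420.2, 0.0, 321.8], [0.0, 420.2, 236.8], [0.0, 0.0, 1.0]]
```

View pics/scene0.png

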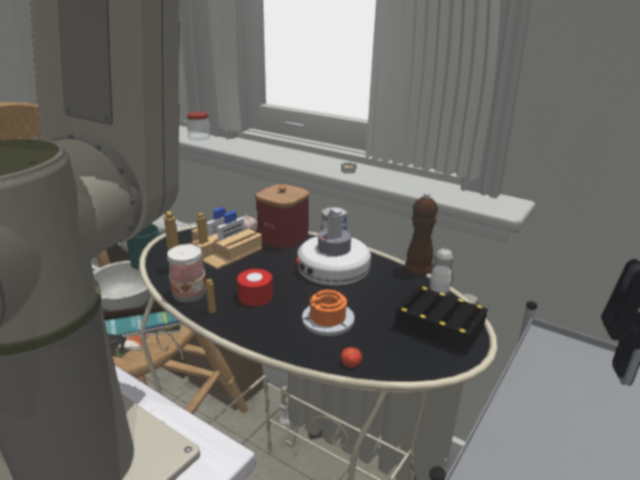

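View pics/top0.png

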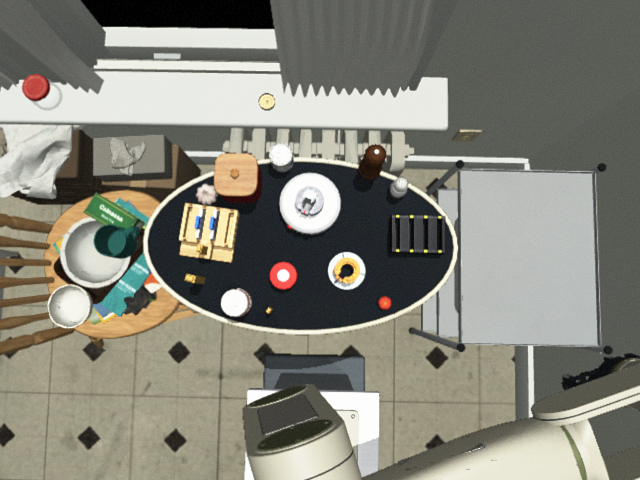

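The scene camera shows the layout. The stand is at about (230,240) with two blue tabs. There is one key in the stand, plus a large decoy at (170,230) and a small one at (211,297). The cap is at (255,287), hub (328,310), drive unit (335,255) and store (442,312). The top view has the stand at (208,233), drive (310,203), hub (346,271), cap (283,275) and store (417,235).

```bash
python3 - <<'E'
from h import *
d=pickle.load(open('top0.pkl','rb'))
c=d['color'][150:335,140:465]
cv2.imwrite('pics/topcrop.png',cv2.resize(c,None,fx=2.46,fy=2.46,interpolation=cv2.INTER_CUBIC))
for n,p,z in [('stand',(208,233),36),('drive',(310,203),130),('hub',(346,271),46),('cap',(283,275),42),('store',(417,235),41),('key',(203,248),100),('canister',(236,174),130),('mill',(373,160),170),('jar',(236,302),90),('bigkey',(192,279),80),('small',(268,310),60),('tin',(190,400),72)]:
    print(n,plane(d,[p],z).round(0))
P=cloud(d)
for p in [(208,233),(310,203),(346,271),(283,270),(417,235),(203,248),(192,279)]: print(p,P[p[1],p[0]].round(0))
E
```

```text
stand [[525. 261.  36.]]
drive [[588.  14. 130.]]
hub [[439. -74.  46.]]
cap [[427.  76.  42.]]
store [[ 530. -244.   41.]]
key [[483. 259. 100.]]
canister [[651. 184. 130.]]
mill [[ 680. -124.  170.]]
jar [[361. 180.  90.]]
bigkey [[412. 285.  80.]]
small [[344. 108.  60.]]
tin [[136. 280.  72.]]
(208, 233) [524. 260.  41.]
(310, 203) [597.  15.  73.]
(346, 271) [442. -76.  -3.]
(283, 270) [439.  77.  37.]
(417, 235) [ 530. -244.   40.]
(203, 248) [485. 264.  71.]
(192, 279) [411. 276. 120.]
```

View pics/topcrop.png

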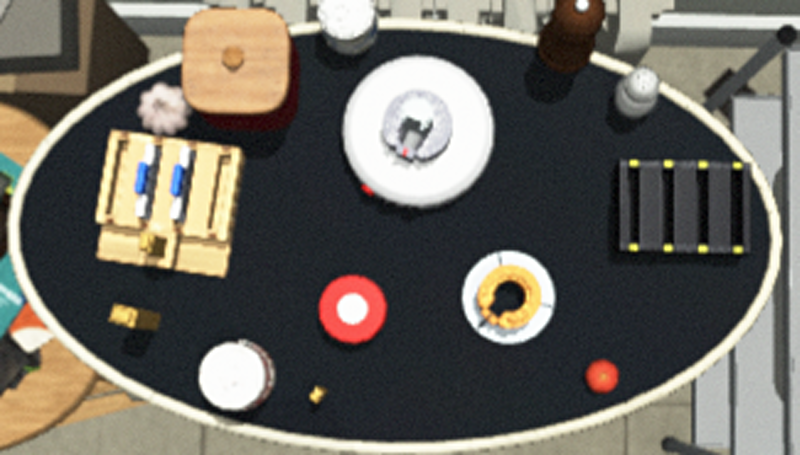

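Emit:
apply_moves(
  steps=[
    [1, 20, -20, -5, 0, 0, 1],
    [1, 30, -30, -5, 0, 0, 1],
    [1, 30, -30, -5, 0, 0, 1],
    [1, 30, -30, 0, 0, 0, 1],
    [1, 30, -30, 0, 0, 0, 0.72],
    [1, 30, -40, 0, 0, 0, 0],
    [1, 30, -40, 0, 0, 0, 0],
    [1, 10, -20, 0, 0, 0, 0],
  ],
)

```text
time: 0.95
tool_pos: [416.6, -280.1, 246.1]
tcp_rot: [-179.9, -0.0, 0.1]
ft_force: [-0.5, -0.4, -1.0]
finger_gap: 85.5
grip_force: 0.0
```

Emit:
apply_moves(
  steps=[
    [1, 20, -10, 0, 0, 0, 0],
    [1, 30, -10, 0, 0, 0, 0],
    [1, 20, -10, 0, 0, 0, 0],
    [1, 0, 0, 0, 0, 0, 0],
    [1, 0, 0, 0, 0, 0, 0],
    [1, 0, 0, 0, 0, 0, 0],
    [1, 0, 0, 0, 0, 0, 0],
    [1, 0, 0, 0, 0, 0, 0],
  ],
)

```text
time: 1.75
tool_pos: [484.2, -253.8, 246.4]
tcp_rot: [180.0, -0.0, -0.1]
ft_force: [0.1, -0.6, -0.5]
finger_gap: 85.4
grip_force: 0.0
```

```bash
python3 - <<'E'
from h import *
print(r.sense()['tool_pos'])
d=snap("wrist"); cv2.imwrite('pics/w1.png',d['color']); pickle.dump(d,open('w1.pkl','wb'))
E
```

```text
[ 484.19169645 -253.84991756  246.43343076]
```

Emit:
apply_moves(
  steps=[
    [1, 0, -30, 0, 0, 0, 0],
    [1, 0, -40, 0, 0, 0, 0],
    [1, 0, -30, 0, 0, 0, 0],
    [1, 0, 0, 0, 0, 0, 0],
    [1, 0, 0, 0, 0, 0, 0],
    [1, 0, 0, 0, 0, 0, 0],
    [1, 0, 0, 0, 0, 0, 0],
    [1, 0, 0, 0, 0, 0, 0],
  ],
)

```text
time: 2.6
tool_pos: [484.6, -154.2, 246.2]
tcp_rot: [180.0, 0.0, -0.1]
ft_force: [-0.5, 0.1, 0.1]
finger_gap: 85.3
grip_force: 0.0
```

```bash
python3 - <<'E'
from h import *
print(r.sense()['tool_pos'])
d=snap("wrist"); cv2.imwrite('pics/w2.png',d['color']); pickle.dump(d,open('w2.pkl','wb'))
E
```

```text
[ 484.61136312 -154.16999002  246.18460148]
```

Emit:
apply_moves(
  steps=[
    [1, 0, -40, 0, 0, 0, 0],
    [1, 0, -50, 0, 0, 0, 0],
    [1, 0, -50, 0, 0, 0, 0],
    [1, 0, -50, 0, 0, 0, 0],
    [1, 0, -30, 0, 0, 0, 0],
    [1, 0, 0, 0, 0, 0, 0],
    [1, 0, 0, 0, 0, 0, 0],
    [1, 0, 0, 0, 0, 0, 0],
  ],
)

```text
time: 3.45
tool_pos: [484.9, 65.7, 246.2]
tcp_rot: [180.0, 0.0, -0.1]
ft_force: [0.8, -0.8, -0.4]
finger_gap: 85.5
grip_force: 0.0
```

```bash
python3 - <<'E'
from h import *
print(r.sense()['tool_pos'])
d=snap("wrist"); cv2.imwrite('pics/w3.png',d['color']); pickle.dump(d,open('w3.pkl','wb'))
E
```

```text
[484.8847139   65.67277902 246.21823439]
```

View pics/w1.png

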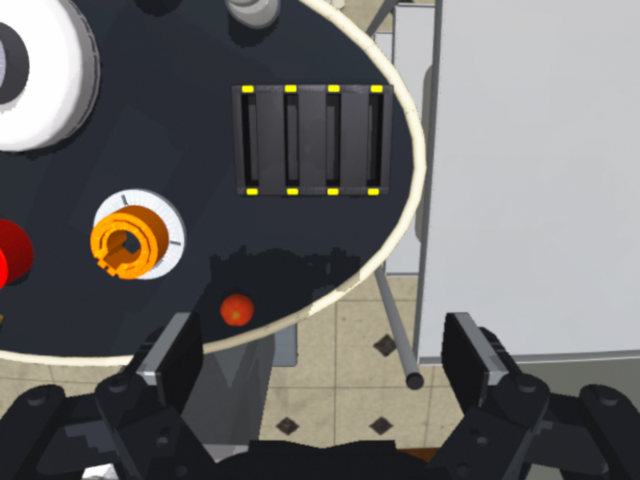

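View pics/w3.png

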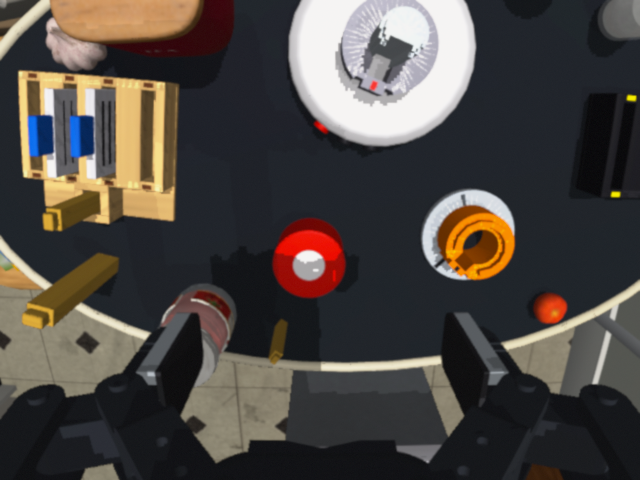

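Wrist view 1 shows the store's eight yellow marks at rows ~89 and ~191. View 3 shows the stand with inserts in its two middle slots (tabs at (40,135) and (80,135)). The middle key is at (70,210) with a larger decoy at (70,290) and a smaller at (278,340), the cap is at (309,262), and the red slot mark is at (374,86).

Emit:
apply_moves(
  steps=[
    [1, 20, 20, -5, 0, 0, 0],
    [1, 20, 20, -10, 0, 0, 0],
    [1, 10, 10, -10, 0, 0, 0],
    [1, 0, 0, 0, 0, 0, 0],
    [1, 0, 0, 0, 0, 0, 0],
    [1, 0, 0, 0, 0, 0, 0],
    [1, 0, 0, 0, 0, 0, 0],
    [1, 0, 0, 0, 0, 0, 0],
  ],
)

```text
time: 4.3
tool_pos: [534.3, 17.1, 271.0]
tcp_rot: [-180.0, 0.0, 0.0]
ft_force: [-0.4, 0.5, -0.1]
finger_gap: 85.6
grip_force: 0.0
```

```bash
python3 - <<'E'
from h import *
print(r.sense()['tool_pos'])
d=snap("wrist"); cv2.imwrite('pics/w4.png',d['color']); pickle.dump(d,open('w4.pkl','wb'))
E
```

```text
[534.28268669  17.08292024 270.97379882]
```

Emit:
apply_moves(
  steps=[
    [1, -10, -40, 10, 0, 0, 0],
    [1, -20, -50, 10, 0, 0, 0],
    [1, -20, -50, 10, 0, 0, 0],
    [1, -20, -50, 0, 0, 0, 0],
    [1, 0, -20, 0, 0, 0, 0],
    [1, 0, 0, 0, 0, 0, 0],
    [1, 0, 0, 0, 0, 0, 0],
    [1, 0, 0, 0, 0, 0, 0],
  ],
)

```text
time: 5.15
tool_pos: [469.9, 213.5, 243.0]
tcp_rot: [180.0, 0.0, -0.0]
ft_force: [-0.3, -0.1, 0.3]
finger_gap: 85.3
grip_force: 0.0
```

```bash
python3 - <<'E'
from h import *
print(r.sense()['tool_pos'])
d=snap("wrist"); cv2.imwrite('pics/w5.png',d['color']); pickle.dump(d,open('w5.pkl','wb'))
E
```

```text
[469.89726511 213.51820629 243.00582441]
```

Emit:
apply_moves(
  steps=[
    [1, 0, -20, 0, 0, 0, 0],
    [1, 0, -30, 0, 0, 0, 0],
    [1, 0, -20, 0, 0, 0, 0],
    [1, 0, 0, 0, 0, 0, 0],
    [1, 0, 0, 0, 0, 0, 0],
    [1, 0, 0, 0, 0, 0, 0],
    [1, 0, 0, 0, 0, 0, 0],
    [1, 0, 0, 0, 0, 0, 0],
  ],
)

```text
time: 6.0
tool_pos: [469.9, 283.6, 243.2]
tcp_rot: [180.0, -0.0, -0.1]
ft_force: [0.3, -0.3, -0.6]
finger_gap: 85.2
grip_force: 0.0
```

```bash
python3 - <<'E'
from h import *
print(r.sense()['tool_pos'])
d=snap("wrist"); cv2.imwrite('pics/w6.png',d['color']); pickle.dump(d,open('w6.pkl','wb'))
a=pickle.load(open('w4.pkl','rb'))['color'];b=pickle.load(open('w5.pkl','rb'))['color']
cv2.imwrite('pics/w456.png',np.hstack([a[:360,120:520],b[:360,120:520]]))
E
cat >> h.py <<'E'
def L(n): return pickle.load(open(n+'.pkl','rb'))
def tri(ds,uvs):
    A=np.zeros((3,3));b=np.zeros(3)
    for d,uv in zip(ds,uvs):
        o,v=ray(d,[uv]); v=v[0]/np.linalg.norm(v[0]); M=np.eye(3)-np.outer(v,v); A+=M; b+=M@o
    x=np.linalg.solve(A,b)
    res=[]
    for d,uv in zip(ds,uvs):
        o,v=ray(d,[uv]); v=v[0]/np.linalg.norm(v[0]); res.append(np.linalg.norm((np.eye(3)-np.outer(v,v))@(x-o)))
    return x,max(res)
def blobs(d,lo,hi,amin=15):
    m=cv2.inRange(cv2.cvtColor(d['color'],cv2.COLOR_BGR2HSV),lo,hi)
    n,_,st,c=cv2.connectedComponentsWithStats(m)
    return [(c[i].round(1),st[i,4],st[i,:4]) for i in range(1,n) if st[i,4]>=amin]
E
python3 - <<'E'
from h import *
w=[L('w1'),L('w2')]; R=[]
for d in w:
    q=[x[0] for x in blobs(d,(24,150,150),(35,255,255)) if x[0][1]<230]; q=sorted(q,key=lambda p:p[1]>140); print(len(q),[tuple(x) for x in q]); R.append(q)
E
```

```text
[469.90809273 283.61037401 243.16126814]
8 [(np.float64(290.3), np.float64(88.0)), (np.float64(333.3), np.float64(88.1)), (np.float64(376.0), np.float64(88.1)), (np.float64(247.3), np.float64(88.5)), (np.float64(251.8), np.float64(191.4)), (np.float64(292.1), np.float64(191.1)), (np.float64(332.6), np.float64(191.1)), (np.float64(373.0), np.float64(191.4))]
8 [(np.float64(373.4), np.float64(88.5)), (np.float64(416.1), np.float64(89.0)), (np.float64(458.1), np.float64(89.8)), (np.float64(499.4), np.float64(91.1)), (np.float64(370.2), np.float64(191.5)), (np.float64(410.5), np.float64(191.6)), (np.float64(450.1), np.float64(191.6)), (np.float64(488.8), np.float64(192.4))]
```

View pics/w456.png

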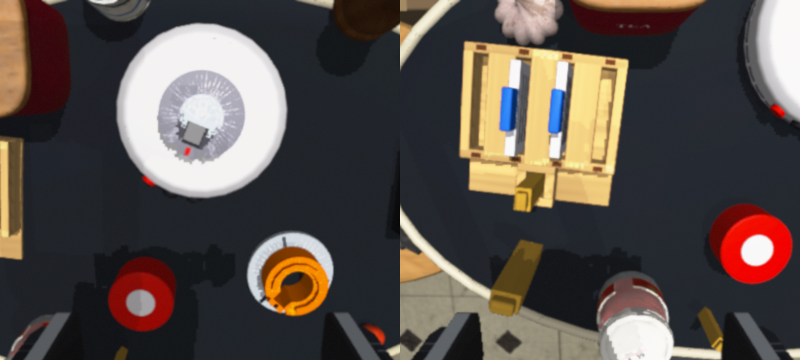

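The left half shows the drive unit from above: collar centre ~(201,112), dark key slot (195,133), red collar mark (187,152). The right half shows the stand with brown slot-end marks, blue tabs at (509,110) and (556,110), and the key top at (522,200).

```bash
python3 - <<'E'
from h import *
w1,w2,w3,w4,w5,w6=[L(f'w{i}') for i in range(1,7)]
R=[]
for d in (w1,w2):
    q=[x[0] for x in blobs(d,(24,150,150),(35,255,255)) if x[0][1]<230]
    R.append(sorted([p for p in q if p[1]<140],key=lambda p:p[0])+sorted([p for p in q if p[1]>140],key=lambda p:p[0]))
S=np.array([tri((w1,w2),(a,b))[0] for a,b in zip(*R)]); print('store',S.round(1).tolist(), 'c',S.mean(0)); d=S[:4].mean(0)-S[4:].mean(0); print('yaw',np.degrees(np.arctan2(d[1],d[0])))
for n,d in(('w5',w5),('w6',w6)):
    print(n,'brown',[(*map(float,b[0]),int(b[1])) for b in blobs(d,(0,70,30),(14,200,150),25) if b[0][1]<200])
    print(n,'blue',[(b[0],b[1],b[2]) for b in blobs(d,(105,150,60),(125,255,255),40)])
    print(n,'brass',[(b[0],b[1],b[2]) for b in blobs(d,(18,140,60),(26,255,255),60)])
def circ(P):
    A=np.c_[2*P[:,:2],np.ones(len(P))]; x=np.linalg.lstsq(A,(P[:,:2]**2).sum(1),rcond=None)[0]
    for _ in range(3):
        e=abs(np.hypot(*(P[:,:2]-x[:2]).T)-np.sqrt(x[2]+x[0]**2+x[1]**2)); k=e<2.5
        x=np.linalg.lstsq(A[k],(P[k,:2]**2).sum(1),rcond=None)[0]
    return x[:2],np.sqrt(x[2]+x[0]**2+x[1]**2),k.mean()
for n,d in(('w4',w4),('w3',w3)):
    hsv=cv2.cvtColor(d['color'],cv2.COLOR_BGR2HSV)
    m=((hsv[...,1]<40)&(hsv[...,2]>150)).astype(np.uint8)
    c=max([c for c in cv2.findContours(m,0,1)[0] if cv2.boundingRect(c)[1]+cv2.boundingRect(c)[3]<220],key=cv2.contourArea)
    c=c.reshape(-1,2); c=c[c[:,1]>2]
    print(n,'base',circ(plane(d,c,45)))
    print('red',[(b[0],b[1]) for b in blobs(d,(0,180,120),(8,255,255),12)])
print(w4['color'][60:170:6,320].tolist())
E
```

```text
store [[575.4, -194.5, 40.9], [575.4, -228.6, 40.5], [575.4, -262.6, 40.3], [575.4, -296.2, 41.4], [492.3, -194.5, 40.6], [492.5, -228.6, 40.9], [492.5, -262.6, 40.5], [492.1, -296.7, 39.7]] c [ 533.87943333 -245.53635388   40.60861816]
yaw 0.0938280311135577
w5 brown [(354.2, 9.9, 305), (200.9, 46.8, 36), (243.8, 51.4, 34), (286.7, 56.3, 26), (195.3, 154.6, 30), (235.7, 159.2, 35), (276.3, 163.7, 30)]
w5 blue [(array([228.1, 108.7]), np.int32(610), array([220,  88,  17,  43], dtype=int32)), (array([276. , 110.8]), np.int32(510), array([269,  90,  15,  43], dtype=int32))]
w5 brass [(array([248.5, 191.5]), np.int32(893), array([233, 172,  32,  40], dtype=int32)), (array([611.9, 237.2]), np.int32(86), array([607, 232,  13,  11], dtype=int32)), (array([235. , 278.7]), np.int32(2271), array([209, 240,  53,  76], dtype=int32)), (array([628.9, 256. ]), np.int32(99), array([623, 249,  17,  15], dtype=int32)), (array([ 91.5, 259.5]), np.int32(157), array([ 73, 252,  32,  14], dtype=int32)), (array([431.3, 328.9]), np.int32(573), array([418, 308,  26,  43], dtype=int32))]
w6 brown [(459.0, 12
[... 939 characters left out ...]
, (array([267.6, 180.8]), np.int32(47)), (array([261. , 300.4]), np.int32(2214)), (array([497.8, 333.8]), np.int32(131))]
w3 base (array([604.03736547,  19.41714441]), np.float64(71.39355159360778), np.float64(1.0))
red [(array([373.1,  85.2]), np.int32(22)), (array([320.4, 126.8]), np.int32(71)), (array([308.8, 261.9]), np.int32(2998)), (array([551.2, 308.4]), np.int32(569))]
[[242, 242, 244], [242, 243, 244], [192, 178, 180], [195, 182, 185], [195, 181, 184], [208, 197, 200], [242, 240, 239], [241, 240, 239], [241, 240, 239], [241, 239, 236], [240, 237, 233], [175, 172, 171], [154, 153, 155], [146, 144, 146], [86, 80, 81], [155, 143, 145], [153, 152, 153], [232, 233, 235], [242, 243, 244]]
```

```bash
python3 - <<'E'
from h import *
w1,w2,w3,w4,w5,w6=[L(f'w{i}') for i in range(1,7)]
for lo,hi in (((0,60,20),(15,255,170)),((0,90,20),(17,255,140))):
  for n,d in(('w5',w5),('w6',w6)):
    print(n,[tuple(map(float,b[0]))+(int(b[1]),) for b in blobs(d,lo,hi,15) if b[0][1]<175 and 190<b[0][0]<460 and b[1]<120])
R=lambda n,uv:[n['color'][uv[1]-1:uv[1]+2,uv[0]-1:uv[0]+2].mean((0,1)).round()]
print(tri((w3,w4),((373.1,85.2),(306.9,150.7))))
im=[cv2.resize(w5['color'][30:220,180:350],(510,570),interpolation=cv2.INTER_CUBIC),cv2.resize(w4['color'][70:165,270:370],(290,285),interpolation=cv2.INTER_CUBIC),cv2.resize(w6['color'][30:220,270:440],(290,285))]
cv2.imwrite('pics/c1.png',np.hstack([im[0],np.vstack(im[1:])]))
E
```

```text
w5 [(243.6, 1.6, 22), (376.6, 33.2, 23), (200.8, 47.0, 45), (243.6, 51.5, 49), (286.8, 56.3, 39), (329.9, 61.8, 36), (195.5, 154.8, 38), (235.5, 159.1, 46), (276.1, 163.9, 41), (317.1, 168.9, 36)]
w6 [(199.3, 14.1, 16), (214.1, 14.4, 24), (194.0, 28.8, 26), (290.1, 45.3, 35), (333.4, 50.9, 36), (376.7, 56.7, 32), (418.8, 62.7, 34), (279.3, 154.1, 38), (320.1, 158.7, 44), (360.9, 163.5, 33), (401.1, 169.2, 33)]
w5 [(376.6, 33.2, 23), (200.5, 46.8, 28), (243.5, 51.5, 30), (286.6, 56.1, 20), (330.3, 61.8, 18), (197.9, 90.9, 16), (193.4, 92.6, 16), (195.5, 105.6, 30), (195.4, 154.6, 27), (235.2, 158.8, 43), (276.1, 163.1, 34), (317.2, 168.8, 18)]
w6 [(419.2, 62.8, 16), (279.3, 154.0, 21), (319.4, 158.3, 37), (360.6, 163.1, 18), (401.2, 168.9, 17)]
(array([576.86714707,  29.4311455 ,  73.94392834]), np.float64(0.009141218550638737))
```

View pics/c1.png

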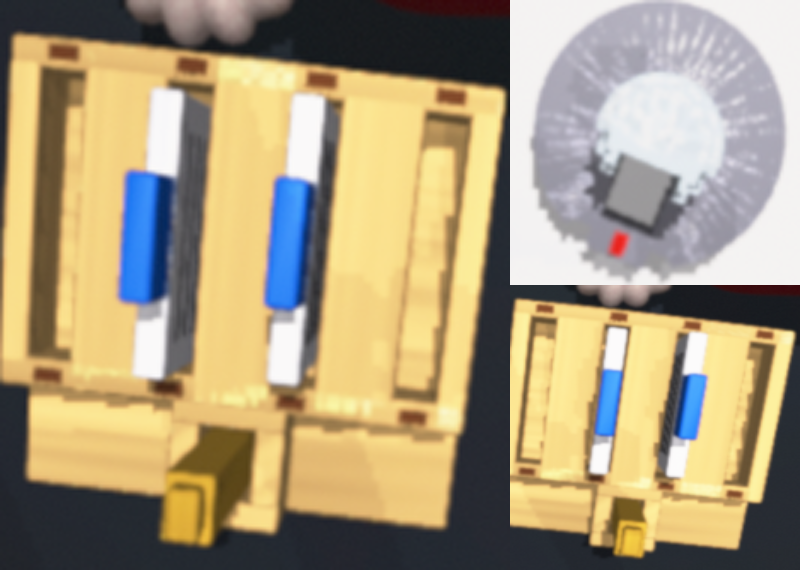

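The left crop shows the stand close up, with both middle slots holding inserts and the key top at (187,512). The upper right crop shows the drive slot turned about 20°, with the red mark to its lower left at (619,244).

```bash
cat >> h.py <<'E'
def rect(d,lo,hi,box):
    m=cv2.inRange(cv2.cvtColor(d['color'],cv2.COLOR_BGR2HSV),lo,hi); x,y,X,Y=box; k=np.zeros_like(m); k[y:Y,x:X]=m[y:Y,x:X]; return k
E
python3 - <<'E'
from h import *
w5,w6=L('w5'),L('w6')
a=[(200.8,47),(243.6,51.5),(286.8,56.3),(329.9,61.8),(195.5,154.8),(235.5,159.1),(276.1,163.9),(317.1,168.9)]
b=[(290.1,45.3),(333.4,50.9),(376.7,56.7),(418.8,62.7),(279.3,154.1),(320.1,158.7),(360.9,163.5),(401.1,169.2)]
S=np.array([tri((w5,w6),p)[0] for p in zip(a,b)]); print(S.round(1).tolist())
d=S[:4].mean(0)-S[4:].mean(0); print('yaw',np.degrees(np.arctan2(d[1],d[0])),'mids',((S[:4]+S[4:])/2).round(1).tolist())
yaw=np.arctan2(d[1],d[0]); d2=S[[0,4]].mean(0)-S[[3,7]].mean(0); print('yaw y',np.degrees(np.arctan2(-d2[0],d2[1])))
# blue tabs: extremes along image rows -> plane z=88 ; key top
for n,d in(('w5',w5),('w6',w6)):
    hsv=cv2.cvtColor(d['color'],cv2.COLOR_BGR2HSV)
    for box in ([(205,80,250,140),(255,80,300,140)] if n=='w5' else [(312,80,345,140),(360,80,400,140)]):
        m=rect(d,(105,150,150),(125,255,255),box)
        c=cv2.findContours(m,0,1)[0]; c=max(c,key=cv2.contourArea); r_=cv2.minAreaRect(c); P=plane(d,cv2.boxPoints(r_),88); print(n,'tab',P[:,:2].round(1).tolist(),P.mean(0).round(1), (hsv[...,2][m>0].min(),hsv[...,2][m>0].max()))
    box=(225,165,270,215) if n=='w5' else (322,165,355,215)
    m=rect(d,(18,120,60),(28,255,255),box); v=hsv[...,2]
    cv2.imwrite(f'k{n}.png',m); print('key V',v[195:214:3,box[0]+5:box[0]+35:3].tolist())
E
```

```text
[[593.2, 308.7, 35.8], [589.1, 275.0, 35.6], [585.0, 241.2, 36.3], [581.1, 207.6, 35.0], [508.6, 319.2, 34.6], [504.9, 285.4, 35.9], [501.0, 251.6, 36.7], [496.5, 217.7, 35.5]]
yaw -7.013411174549085 mids [[550.9, 313.9, 35.2], [547.0, 280.2, 35.8], [543.0, 246.4, 36.5], [538.8, 212.6, 35.3]]
yaw y -6.846968004716808
w5 tab [[531.9, 284.8], [560.0, 281.4], [559.5, 274.4], [531.4, 277.5]] [545.7 279.5  88. ] (np.uint8(151), np.uint8(250))
w5 tab [[530.2, 251.3], [558.5, 247.5], [557.7, 240.3], [529.4, 243.9]] [544.  245.7  88. ] (np.uint8(151), np.uint8(251))
key V [[96, 108, 210, 229, 227, 207, 190, 158, 90, 92], [48, 64, 209, 228, 228, 202, 178, 135, 91, 109], [49, 70, 211, 227, 227, 191, 182, 121, 95, 172], [48, 98, 211, 224, 225, 179, 199, 116, 122, 221], [48, 110, 215, 223, 223, 176, 230, 108, 31, 44], [49, 63, 116, 148, 171, 153, 222, 67, 32, 47], [48, 48, 49, 48, 48, 48, 48, 48, 48, 48]]
w6 tab [[532.1, 285.8], [560.4, 282.2], [559.5, 274.8], [531.2, 278.2]] [545.8 280.2  88. ] (np.uint8(178), np.uint8(253))
w6 tab [[530.7, 252.1], [558.7, 248.8], [557.8, 241.6], [529.7, 244.8]] [544.3 246.8  88. ] (np.uint8(150), np.uint8(253))
key V [[133, 100, 203, 171, 241, 237, 233, 234, 250, 249], [162, 136, 214, 192, 246, 244, 241, 229, 245, 235], [161, 147, 227, 202, 245, 242, 236, 240, 252, 200], [106, 103, 224, 219, 243, 241, 232, 239, 252, 175], [29, 82, 191, 224, 240, 239, 229, 173, 149, 75], [31, 40, 105, 128, 148, 175, 212, 98, 49, 51], [46, 47, 48, 50, 49, 50, 49, 50, 50, 50]]
```

Emit:
apply_moves(
  steps=[
    [-0.45, 26, 1.7, 0, 0, 0, 0],
    [-0.45, 30, 1, 20, 0, 0, 0],
    [-0.45, 20, 1, 30, 0, 0, 0],
    [-0.45, 0, 0, 20, 0, 0, 0.68],
    [-0.45, 0, 0, 10, 0, 0, 0.68],
    [-0.45, 0, 0, 0, 0, 0, 0],
    [-0.45, 0, 0, 0, 0, 0, 0],
    [-0.45, 0, 0, 0, 0, 0, 0],
  ],
  squeeze=50,
)

```text
time: 6.85
tool_pos: [546.3, 280.9, 164.5]
tcp_rot: [-179.9, -0.1, -6.7]
ft_force: [-1.1, -0.2, 0.2]
finger_gap: 23.3
grip_force: 0.0
```

```bash
python3 - <<'E'
from h import *
s=r.sense(); print(s['tool_pos'],s['tcp_rot'],s['joint_pos'].round(1),s['finger_gap'])
d=snap("wrist"); cv2.imwrite('pics/w7.png',d['color']); pickle.dump(d,open('w7.pkl','wb'))
E
```

```text
[546.32018236 280.93907046 164.50766802] [-1.79940579e+02 -1.04321420e-01 -6.72378029e+00] [ 22.4  11.8  87.5   0.   80.6 119.2] 23.28795405982086
```

View pics/w7.png

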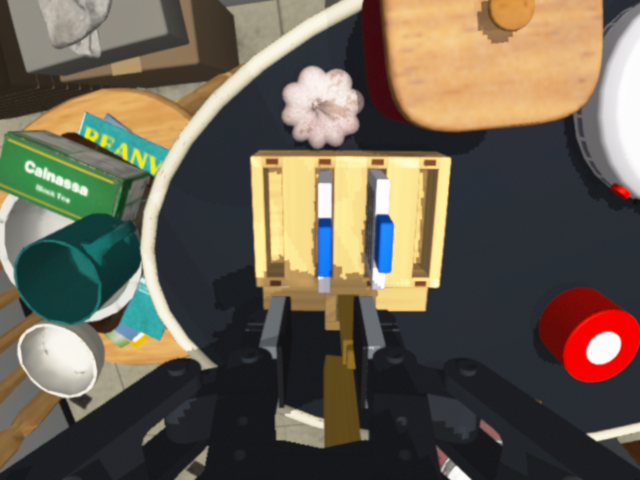

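The left insert's tab at (325,248) lies centred between the finger tips at (275,330) and (368,330).

Emit:
apply_moves(
  steps=[
    [-0.45, 0, 1, 20, 0, 0, 0],
    [-0.45, 0, 0, 30, 0, 0, 0],
    [-0.45, 0, 0, 30, 0, 0, 0],
    [-0.45, 0, 0, 20, 0, 0, 0],
    [-0.45, 0, 0, 8, 0, 0, 0],
    [-0.45, 0, 0, 0, 0, 0, 0],
    [-1, 0, 0, 0, 0, 0, 0],
    [-1, 0, 0, 0, 0, 0, 0],
  ],
)

```text
time: 7.7
tool_pos: [546.9, 280.3, 57.0]
tcp_rot: [-179.9, -0.2, -6.8]
ft_force: [0.4, 0.3, -2.3]
finger_gap: 7.3
grip_force: 50.6
```

Emit:
apply_moves(
  steps=[
    [-1, 0, 0, 0, 0, 0, 0],
    [-1, 0, 0, 0, 0, 0, 0],
    [-1, 0, 0, -5, 0, 0, 0],
    [-1, 0, 0, -10, 0, 0, 0],
    [-1, 0, 0, -20, 0, 0, 0],
    [-1, 0, 0, -30, 0, 0, 0],
    [-1, 0, 0, -40, 0, 0, 0],
    [-1, 0, 0, -30, 0, 0, 0],
  ],
)

```text
time: 8.5
tool_pos: [545.8, 279.8, 193.1]
tcp_rot: [-180.0, -0.1, -6.8]
ft_force: [0.8, -0.6, -1.5]
finger_gap: 7.4
grip_force: 50.7
```

Emit:
apply_moves(
  steps=[
    [-1, 0, 0, -20, 0, 0, -0.69],
    [-1, 0, 10, -10, 0, 0, -0.69],
    [-1, 0, 40, 0, 0, 0, 0],
    [-1, 0, 50, 0, 0, 0, 0],
    [-1, 0, 50, 0, 0, 0, 0],
    [-1, 0, 50, 0, 0, 0, 0],
    [-1, 0, 50, 0, 0, 0, 0],
    [-1, 0, 50, 0, 0, 0, 0],
  ],
)

```text
time: 9.3
tool_pos: [545.0, -22.1, 220.8]
tcp_rot: [-180.0, -0.0, 0.1]
ft_force: [1.7, -0.3, -0.6]
finger_gap: 7.3
grip_force: 50.7
```

Emit:
apply_moves(
  steps=[
    [-1, -5, 50, 0, 0, 0, 0],
    [-1, -6, 50, 0, 0, 0, 0],
    [-1, 0, 40, 20, 0, 0, 0],
    [-1, 0, 30, 20, 0, 0, 0],
    [-1, 0, 5, 20, 0, 0, 0],
    [-1, 0, 0, 10, 0, 0, 0],
    [-1, 0, 0, 0, 0, 0, 0],
    [-1, 0, 0, 0, 0, 0, 0],
  ],
)

```text
time: 10.1
tool_pos: [535.2, -194.0, 150.9]
tcp_rot: [180.0, -0.0, 0.2]
ft_force: [0.3, -0.1, -1.1]
finger_gap: 7.2
grip_force: 50.7
```

```bash
python3 - <<'E'
from h import *
s=r.sense(); print(s['tool_pos'],s['tcp_rot'],s['joint_pos'].round(1),s['finger_gap'])
d=snap("wrist"); cv2.imwrite('pics/w8.png',d['color']); pickle.dump(d,open('w8.pkl','wb'))
q=[x[0] for x in blobs(d,(24,150,150),(35,255,255))]; P=plane(d,q,41); print(np.c_[q,P].round(1).tolist())
print(blobs(d,(105,150,100),(125,255,255),30))
E
```

```text
[ 535.18156565 -193.95458834  150.90810016] [ 1.79999910e+02 -2.80346543e-02  1.50755879e-01] [-25.1   5.7  95.7   0.   78.6  64.8] 7.187544093699395
[[323.7, 170.4, 575.4, -194.6, 41.0], [380.4, 170.5, 575.6, -228.7, 41.0], [436.1, 171.5, 575.4, -262.6, 41.0], [490.6, 172.1, 575.5, -296.5, 41.0], [425.1, 296.1, 492.6, -262.4, 41.0], [475.1, 296.0, 492.5, -296.4, 41.0], [374.5, 296.0, 492.7, -228.7, 41.0]]
[(array([321.9, 351.6]), np.int32(2446), array([309, 299,  27, 107], dtype=int32))]
```

View pics/w8.png

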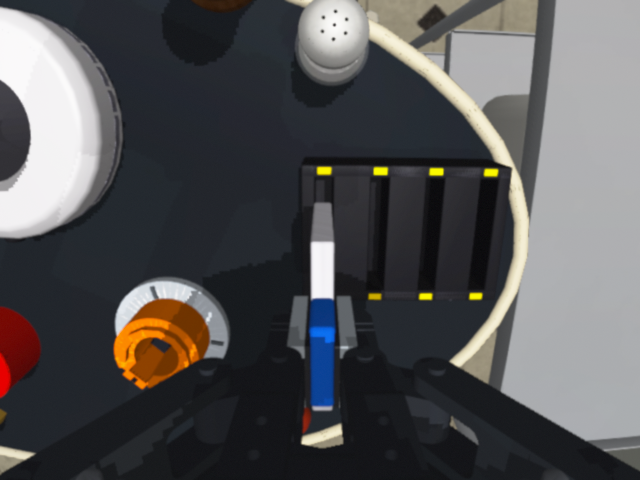

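The held insert hangs straight in the fingers at (322,350) and points at the first slot, whose mark is at (324,170).

Emit:
apply_moves(
  steps=[
    [-1, -0.7, 0.5, 20, 0, 0, 0],
    [-1, 0, 0, 20, 0, 0, 0],
    [-1, 0, 0, 12, 0, 0, 0],
    [-1, 0, 0, 8, 0, 0, 0],
    [-1, 0, 0, 8, 0, 0, 0],
    [-1, 0, 0, 8, 0, 0, 0],
    [-1, 0, 0, 0, 0, 0, 0],
    [-1, 0, 0, 0, 0, 0, 0],
  ],
)

```text
time: 10.95
tool_pos: [534.2, -195.3, 74.2]
tcp_rot: [180.0, -0.0, 0.1]
ft_force: [0.1, 0.1, -1.4]
finger_gap: 7.2
grip_force: 50.8
```

Emit:
apply_moves(
  steps=[
    [-1, 0, 0, 6, 0, 0, 0],
    [-1, 0, 0, 6, 0, 0, 0],
    [-1, 0, 0, 4, 0, 0, 0],
    [-1, 0, 0, 0, 0, 0, 0],
    [-0.4, 0, 0, 0, 0, 0, 0],
    [-0.4, 0, 0, 0, 0, 0, 0],
    [-0.4, 0, 0, -10, 0, 0, 0],
    [-0.4, 0, 0, -30, 0, 0, 0],
  ],
)

```text
time: 11.75
tool_pos: [531.8, -194.2, 95.8]
tcp_rot: [-179.9, 0.3, 0.1]
ft_force: [0.0, -0.3, -0.8]
finger_gap: 25.6
grip_force: 0.0
```

Emit:
apply_moves(
  steps=[
    [-0.4, 0, 0, -30, 0, 0, 0],
    [-0.4, 0, 0, -40, 0, 0, 0],
    [-0.45, 0, -20, -30, 0, 0, 0],
    [-0.45, 0, -40, -20, 0, 0, 0],
    [-0.45, 0, -50, 0, 0, 0, 0],
    [-0.45, 0, -50, 0, 0, 0, 0],
    [-0.45, 0, -50, 0, 0, 0, 0],
    [-0.45, 0, -50, 0, 0, 0, 0],
  ],
)

```text
time: 12.55
tool_pos: [533.6, 66.7, 219.5]
tcp_rot: [-180.0, -0.1, 0.1]
ft_force: [1.8, -1.2, 0.1]
finger_gap: 23.4
grip_force: 0.0
```

Emit:
apply_moves(
  steps=[
    [-0.45, 0, -50, 0, 0, 0, 0],
    [-0.45, 0, -50, 0, 0, 0, 0],
    [-0.45, 5, -50, 20, 0, 0, 0],
    [-0.45, 5, -30, 30, 0, 0, 0],
    [-0.45, 0, 0, 30, 0, 0, 0.7],
    [-0.45, 0, 0, 0, 0, 0, 0.7],
    [-0.45, 0, 0, 0, 0, 0, 0],
    [-0.45, 0, 0, 0, 0, 0, 0],
  ],
)

```text
time: 13.35
tool_pos: [543.7, 241.2, 141.0]
tcp_rot: [-180.0, -0.1, -6.8]
ft_force: [0.1, 0.0, -0.1]
finger_gap: 23.3
grip_force: 0.0
```

```bash
python3 - <<'E'
from h import *
s=r.sense(); print(s['tool_pos'],s['tcp_rot'])
d=snap("wrist"); cv2.imwrite('pics/w9.png',d['color']); pickle.dump(d,open('w9.pkl','wb'))
for b in blobs(d,(105,150,100),(125,255,255),100): print(b, plane(d,[b[0]],88))
E
```

```text
[543.71851138 241.1878296  140.96228465] [-1.79952248e+02 -9.52778209e-02 -6.81189425e+00]
(array([313.1, 261.8]), np.int32(950), array([306, 230,  16,  64], dtype=int32)) [[547.73687746 245.46083489  88.        ]]
```

Emit:
apply_moves(
  steps=[
    [-0.45, 0, -4.9, 0, 0, 0, 0],
    [-0.45, 0, 0, 20, 0, 0, 0],
    [-0.45, 0, 0, 30, 0, 0, 0],
    [-0.45, 0, 0, 24, 0, 0, 0],
    [-0.45, 0, 0, 10, 0, 0, 0],
    [-0.45, 0, 0, 0, 0, 0, 0],
    [-1, 0, 0, 0, 0, 0, 0],
    [-1, 0, 0, 0, 0, 0, 0],
  ],
)

```text
time: 14.2
tool_pos: [544.9, 246.3, 57.5]
tcp_rot: [-179.9, -0.1, -6.9]
ft_force: [0.2, -0.7, -1.2]
finger_gap: 7.0
grip_force: 51.7
```

Emit:
apply_moves(
  steps=[
    [-1, 0, 0, 0, 0, 0, 0],
    [-1, 0, 0, 0, 0, 0, 0],
    [-1, 0, 0, -5, 0, 0, 0],
    [-1, 0, 0, -10, 0, 0, 0],
    [-1, 0, 0, -20, 0, 0, 0],
    [-1, 0, 0, -30, 0, 0, 0],
    [-1, 0, 0, -40, 0, 0, 0],
    [-1, 0, 0, -30, 0, 0, 0],
  ],
)

```text
time: 15.0
tool_pos: [543.9, 246.0, 193.7]
tcp_rot: [-180.0, -0.1, -6.9]
ft_force: [0.5, 0.3, -1.7]
finger_gap: 7.2
grip_force: 51.8
```

Emit:
apply_moves(
  steps=[
    [-1, 0, 0, -20, 0, 0, -0.69],
    [-1, 0, 20, -10, 0, 0, -0.69],
    [-1, 0, 40, 0, 0, 0, 0],
    [-1, 0, 50, 0, 0, 0, 0],
    [-1, 0, 50, 0, 0, 0, 0],
    [-1, 0, 50, 0, 0, 0, 0],
    [-1, 0, 50, 0, 0, 0, 0],
    [-1, 0, 50, 0, 0, 0, 0],
  ],
)

```text
time: 15.8
tool_pos: [541.9, -66.0, 221.4]
tcp_rot: [180.0, -0.0, 0.0]
ft_force: [1.1, -0.1, -2.2]
finger_gap: 7.5
grip_force: 51.8
```

Emit:
apply_moves(
  steps=[
    [-1, -5, 50, 0, 0, 0, 0],
    [-1, -4, 50, 0, 0, 0, 0],
    [-1, 0, 50, 10, 0, 0, 0],
    [-1, 0, 40, 20, 0, 0, 0],
    [-1, 0, 8, 20, 0, 0, 0],
    [-1, 0, 0, 10, 0, 0, 0],
    [-1, 0, 0, 0, 0, 0, 0],
    [-1, 0, 0, 0, 0, 0, 0],
  ],
)

```text
time: 16.6
tool_pos: [533.8, -259.6, 161.6]
tcp_rot: [-180.0, -0.0, 0.1]
ft_force: [1.2, 0.4, -0.7]
finger_gap: 7.4
grip_force: 51.8
```

```bash
python3 - <<'E'
from h import *
s=r.sense(); print(s['tool_pos'],s['tcp_rot'],s['joint_pos'].round(1),s['finger_gap'])
d=snap("wrist"); cv2.imwrite('pics/w10.png',d['color']); pickle.dump(d,open('w10.pkl','wb'))
for b in blobs(d,(105,150,100),(125,255,255),30):print(b)
for b in blobs(L('w8'),(105,150,100),(125,255,255),30):print(b)
E
```

```text
[ 533.78083527 -259.63913673  161.55574348] [-1.79993723e+02 -2.27304118e-02  6.54984723e-02] [-30.9   8.9  91.1   0.   80.   59. ] 7.366333628986198
(array([209.5, 247.7]), np.int32(912), array([196, 221,  26,  59], dtype=int32))
(array([321.9, 350.2]), np.int32(2471), array([309, 298,  27, 106], dtype=int32))
(array([321.9, 351.6]), np.int32(2446), array([309, 299,  27, 107], dtype=int32))
```

View pics/w10.png

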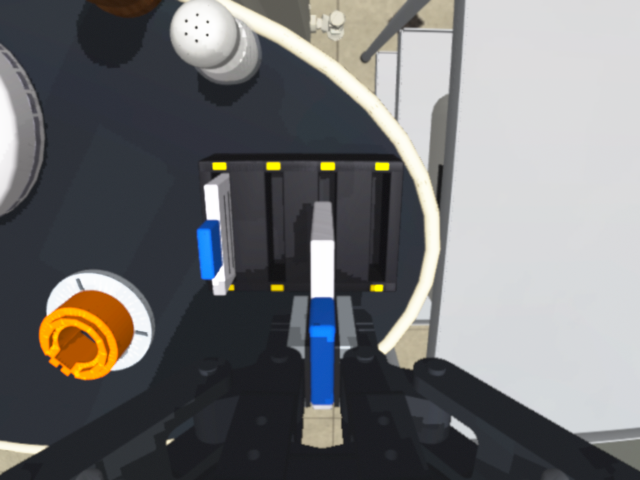

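The first insert stands in its slot with its tab at (209,248), and the second hangs straight at (322,350) by the third slot.

Emit:
apply_moves(
  steps=[
    [-1, 0.5, 3, 20, 0, 0, 0],
    [-1, 0, 0, 20, 0, 0, 0],
    [-1, 0, 0, 20, 0, 0, 0],
    [-1, 0, 0, 10, 0, 0, 0],
    [-1, 0, 0, 8, 0, 0, 0],
    [-1, 0, 0, 8, 0, 0, 0],
    [-1, 0, 0, 0, 0, 0, 0],
    [-1, 0, 0, 0, 0, 0, 0],
  ],
)

```text
time: 17.45
tool_pos: [534.3, -263.8, 75.3]
tcp_rot: [180.0, -0.0, -0.0]
ft_force: [0.5, -0.0, -1.2]
finger_gap: 7.2
grip_force: 51.8
```

Emit:
apply_moves(
  steps=[
    [-1, 0, 0, 6, 0, 0, 0],
    [-1, 0, 0, 6, 0, 0, 0],
    [-1, 0, 0, 5, 0, 0, 0],
    [-1, 0, 0, 0, 0, 0, 0],
    [-0.4, 0, 0, 0, 0, 0, 0],
    [-0.4, 0, 0, 0, 0, 0, 0],
    [-0.4, 0, 0, -10, 0, 0, 0],
    [-0.4, 0, 0, -30, 0, 0, 0],
  ],
)

```text
time: 18.25
tool_pos: [531.6, -262.3, 95.2]
tcp_rot: [-179.8, 0.3, -0.0]
ft_force: [-0.3, 0.1, 0.5]
finger_gap: 25.8
grip_force: 0.0
```

Emit:
apply_moves(
  steps=[
    [-0.4, 0, 0, -40, 0, 0, 0],
    [-0.4, -20, 0, -40, 0, 0, 0],
    [-0.4, -30, -10, -30, 0, 0, 0],
    [-0.4, 0, 0, 0, 0, 0, 0],
    [-0.4, 0, 0, 0, 0, 0, 0],
    [-0.4, 0, 0, 0, 0, 0, 0],
    [-0.4, 0, 0, 0, 0, 0, 0],
    [-0.4, 0, 0, 0, 0, 0, 0],
  ],
)

```text
time: 19.05
tool_pos: [483.6, -253.3, 206.2]
tcp_rot: [-179.9, 0.1, 0.0]
ft_force: [-0.4, 0.4, 0.5]
finger_gap: 25.7
grip_force: 0.0
```

```bash
python3 - <<'E'
from h import *
s=r.sense(); print(s['tool_pos'],s['tcp_rot'])
d=snap("wrist"); cv2.imwrite('pics/w11.png',d['color']); pickle.dump(d,open('w11.pkl','wb'))
for b in blobs(d,(105,150,100),(125,255,255),100):
    c=rect(d,(105,150,100),(125,255,255),(b[2][0],b[2][1],b[2][0]+b[2][2],b[2][1]+b[2][3])); print(b, plane(d,[b[0]],88))
E
```

```text
[ 483.59945249 -253.3184453   206.16750214] [-1.79912613e+02  1.31035767e-01  5.23481312e-03]
(array([338.4, 155.3]), np.int32(458), array([332, 127,  15,  49], dtype=int32)) [[ 531.6060053  -262.94020237   88.        ]]
(array([230.1, 151.7]), np.int32(874), array([220, 128,  21,  50], dtype=int32)) [[ 533.90020843 -196.31728389   88.        ]]
```

Emit:
apply_moves(
  steps=[
    [-0.4, 0, -40, -10, 0, 0, 0],
    [-0.4, 0, -50, -10, 0, 0, 0],
    [-0.4, -10, -50, 0, 0, 0, 0],
    [-0.4, -10, -50, 0, 0, 0, 0],
    [-0.4, -10, -50, 0, 0, 0, 0],
    [-0.4, -10, -50, 0, 0, 0, 0],
    [-0.4, -10, -50, 0, 0, 0, 0],
    [-0.4, -10, -50, 0, 0, 0, 0],
  ],
)

```text
time: 19.9
tool_pos: [424.3, 131.4, 227.3]
tcp_rot: [180.0, 0.0, -0.0]
ft_force: [1.5, -0.5, -0.0]
finger_gap: 25.7
grip_force: 0.0
```

Emit:
apply_moves(
  steps=[
    [-0.4, 0, -50, 0, 0, 0, 0.68],
    [-0.4, 0, -40, 0, 0, 0, 0.68],
    [-0.4, 0, -40, 5, 0, 0, 0],
    [-0.4, 0, 0, 5, 0, 0, 0],
    [-0.4, 0, 0, 0, 0, 0, 0],
    [-0.4, 0, 0, 0, 0, 0, 0],
    [-0.4, 0, 0, 0, 0, 0, 0],
    [-0.4, 0, 0, 0, 0, 0, 0],
  ],
)

```text
time: 20.7
tool_pos: [432.6, 258.3, 218.0]
tcp_rot: [-180.0, -0.0, -6.9]
ft_force: [0.2, 0.2, -0.1]
finger_gap: 25.9
grip_force: 0.0
```

```bash
python3 - <<'E'
from h import *
s=r.sense(); print(s['tool_pos'],s['tcp_rot'])
d=snap("wrist"); cv2.imwrite('pics/w12.png',d['color']); pickle.dump(d,open('w12.pkl','wb'))
E
```

```text
[432.62724772 258.30520459 217.97872692] [-1.79983760e+02 -3.77762593e-02 -6.89426099e+00]
```

Emit:
apply_moves(
  steps=[
    [-0.4, 0, -20, 0, 0, 0, 0],
    [-0.4, 0, -30, 0, 0, 0, 0],
    [-0.4, 0, -20, 0, 0, 0, 0],
    [-0.4, 0, 0, 0, 0, 0, 0],
    [-0.4, 0, 0, 0, 0, 0, 0],
    [-0.4, 0, 0, 0, 0, 0, 0],
    [-0.4, 0, 0, 0, 0, 0, 0],
    [-0.4, 0, 0, 0, 0, 0, 0],
  ],
)

```text
time: 21.55
tool_pos: [440.7, 328.0, 217.7]
tcp_rot: [-180.0, -0.0, -6.9]
ft_force: [0.3, -1.0, 0.2]
finger_gap: 25.4
grip_force: 0.0
```

```bash
python3 - <<'E'
from h import *
s=r.sense(); print(s['tool_pos'],s['tcp_rot'])
d=snap("wrist"); pickle.dump(d,open('w13.pkl','wb'))
a=L('w12'); o=[]
for e in(a,d):
    P=np.array([[483.3,270.7,101.]]); Q=(P-e['T'][:3,3])@e['T'][:3,:3]
    uv=cv2.projectPoints(Q,np.zeros(3),np.zeros(3),e['mtx'],np.array(e['dist'],float))[0].ravel(); print(uv)
    u,v=map(int,uv); u0,v0=max(u-40,0),max(v-40,0); print(u0,v0)
    o.append(cv2.resize(e['color'][v0:v0+80,u0:u0+80],(400,400),interpolation=cv2.INTER_NEAREST))
cv2.imwrite('pics/c2.png',np.hstack(o))
E
```

```text
[440.66041718 328.01658474 217.69118649] [-1.79996690e+02 -1.16969914e-02 -6.85521694e+00]
[292.56692205 154.57558338]
252 114
[407.20350145 154.48096571]
367 114
```

View pics/c2.png

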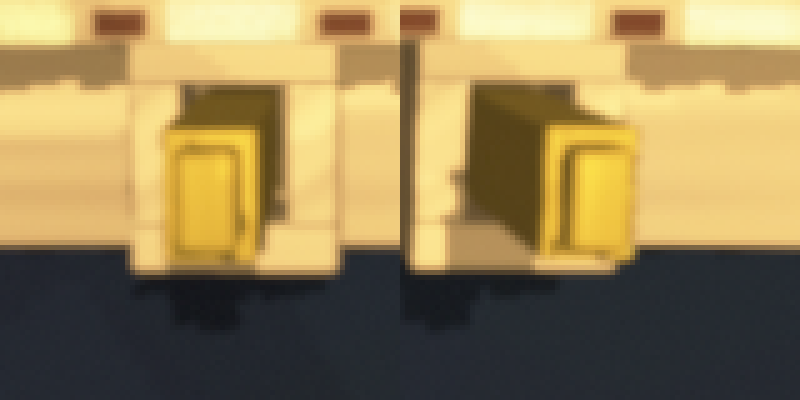

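The crops show the middle key's narrowed top face centred at (209,200) on the left and (602,203) on the right, which is where the stand geometry predicted it.

Emit:
apply_moves(
  steps=[
    [-0.4, 15, 16, 0, 0, 0, 0],
    [-0.4, 20, 20, 0, 0, 0, 0],
    [-0.4, 14.3, 16, 10, 0, 0, 0],
    [-0.4, 0, 0, 30, 0, 0, 0],
    [-0.4, 0, 0, 40, 0, 0, 0],
    [-0.4, 0, 0, 30, 0, 0, 0],
    [-0.4, 0, 0, 0, 0, 0, 0],
    [-0.4, 0, 0, 0, 0, 0, 0],
  ],
)

```text
time: 22.4
tool_pos: [483.1, 271.0, 107.9]
tcp_rot: [180.0, 0.0, -6.8]
ft_force: [0.8, 0.4, 0.4]
finger_gap: 25.6
grip_force: 0.0
```

Emit:
apply_moves(
  steps=[
    [-0.4, 0.3, 0.5, 10, 0, 0, 0],
    [-0.4, 0, 0, 10, 0, 0, 0],
    [-0.4, 0, 0, 5, 0, 0, 0],
    [-0.4, 0, 0, 0, 0, 0, 0],
    [-0.4, 0, 0, 0, 0, 0, 0],
    [-1, 0, 0, 0, 0, 0, 0],
    [-1, 0, 0, 0, 0, 0, 0],
    [-1, 0, 0, 0, 0, 0, 0],
  ],
  squeeze=60,
)

```text
time: 23.2
tool_pos: [484.0, 270.8, 83.2]
tcp_rot: [-180.0, -0.1, -6.8]
ft_force: [-0.0, 0.4, 2.5]
finger_gap: 9.9
grip_force: 60.5
```

Emit:
apply_moves(
  steps=[
    [-1, 0, 0, 0, 0, 0, 0],
    [-1, 0, 0, 0, 0, 0, 0],
    [-1, 0, 0, -5, 0, 0, 0],
    [-1, 0, 0, -10, 0, 0, 0],
    [-1, 0, 0, -20, 0, 0, 0],
    [-1, 0, 0, -40, 0, 0, 0],
    [-1, 0, 0, -40, 0, 0, 0],
    [-1, 0, 0, -40, 0, 0, 0],
  ],
)

```text
time: 24.0
tool_pos: [483.1, 270.4, 239.4]
tcp_rot: [180.0, 0.0, -6.8]
ft_force: [1.5, 1.2, -1.5]
finger_gap: 9.7
grip_force: 60.0
```

Emit:
apply_moves(
  steps=[
    [-1, 0, 10, -20, 0, 0, 0.9],
    [-1, 0, 40, -10, 0, 0, 0.9],
    [-1, 0, 40, 0, 0, 0, 0.9],
    [-1, 0, 30, 0, 0, 0, 0],
    [-1, 0, 0, 0, 0, 0, 0],
    [-1, 0, 0, 0, 0, 0, 0],
    [-1, 0, 0, 0, 0, 0, 0],
    [-1, 0, 0, 0, 0, 0, 0],
  ],
)

```text
time: 24.8
tool_pos: [453.3, 155.6, 267.6]
tcp_rot: [-180.0, 0.0, -20.2]
ft_force: [0.1, -0.6, -0.6]
finger_gap: 9.9
grip_force: 60.1
```

```bash
python3 - <<'E'
from h import *
s=r.sense(); print(s['tool_pos'],s['tcp_rot'],s['joint_pos'].round(1))
d=snap("wrist"); cv2.imwrite('pics/w14.png',d['color']); pickle.dump(d,open('w14.pkl','wb'))
E
```

```text
[453.29711291 155.59931569 267.57210652] [-1.79995418e+02  1.28129544e-02 -2.02444117e+01] [ 12.8 -12.3 100.7   0.   91.6 123. ]
```

View pics/w14.png

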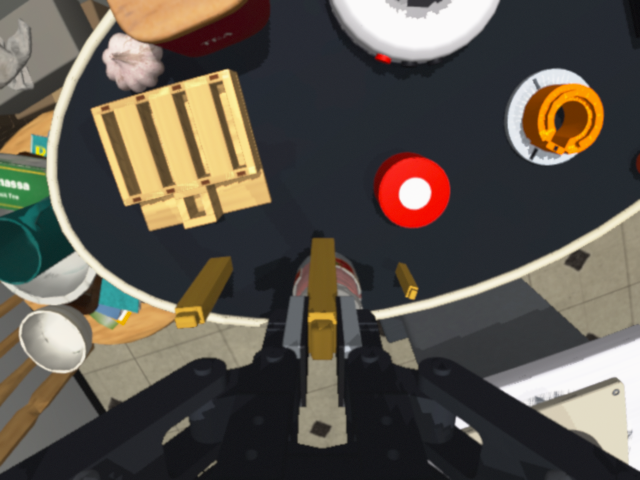

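The key hangs upright in the fingers, from its end at (322,240) to its top at (322,350). The stand is empty, and the hub (565,117) and cap (414,193) are where they were.

Emit:
apply_moves(
  steps=[
    [-1, 20, 15, 0, 0, 0, 0],
    [-1, 35, 25, 0, 0, 0, 0],
    [-1, 35, 25, 0, 0, 0, 0],
    [-1, 22, 17, 0, 0, 0, 0],
    [-1, 0, 0, 0, 0, 0, 0],
    [-1, 0, 0, 0, 0, 0, 0],
    [-1, 0, 0, 0, 0, 0, 0],
    [-1, 0, 0, 0, 0, 0, 0],
  ],
)

```text
time: 25.65
tool_pos: [529.5, 40.2, 267.6]
tcp_rot: [-180.0, 0.0, -20.2]
ft_force: [-0.1, 0.4, -1.2]
finger_gap: 9.7
grip_force: 60.1
```

```bash
python3 - <<'E'
from h import *
s=r.sense(); print(s['tool_pos'],s['tcp_rot'])
d=snap("wrist"); cv2.imwrite('pics/w15.png',d['color']); pickle.dump(d,open('w15.pkl','wb'))
P=np.array([[605,18.5,130.]]); Q=(P-d['T'][:3,3])@d['T'][:3,:3]
uv=cv2.projectPoints(Q,np.zeros(3),np.zeros(3),d['mtx'],np.array(d['dist'],float))[0].ravel(); print(uv)
u,v=map(int,uv); u0,v0=max(u-70,0),max(v-60,0); print(u0,v0)
cv2.imwrite('pics/c3.png',cv2.resize(d['color'][v0:v0+150,u0:u0+160],(640,600),interpolation=cv2.INTER_NEAREST))
E
```

```text
[529.49038307  40.24240594 267.57002049] [-1.79988793e+02  7.17798907e-03 -2.02128155e+01]
[314.0935125  104.23846718]
244 44
```

View pics/c3.png

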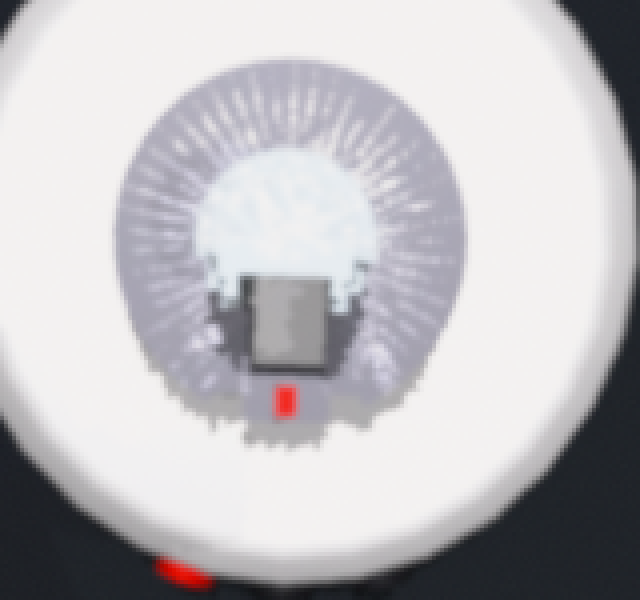

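The crop shows the slot upright in the image, so the tool yaw already matches it. The pocket floor is at x 252–328 (rows 277–365), the red mark at (285,402), the collar edge at x 115 and 467 with its top at 58, and the shaft edge at x 197 and 382.

```bash
python3 - <<'E'
from h import *
from scipy.optimize import least_squares
d=L('w15'); cr=lambda p:[(x/4+244-.4,y/4+44-.4) for x,y in p]
g=cv2.cvtColor(d['color'],cv2.COLOR_BGR2GRAY).astype(float)
def fit(c0,z,R,sgn,angs):
    # radial edge search on the plane z
    pts=[]
    for a in angs:
        rr=np.arange(R-6,R+6,.25); X=np.c_[c0[0]+rr*np.cos(a),c0[1]+rr*np.sin(a),np.full(len(rr),z)]
        Q=(X-d['T'][:3,3])@d['T'][:3,:3]; uv=cv2.projectPoints(Q,np.zeros(3),np.zeros(3),d['mtx'],np.array(d['dist'],float))[0].reshape(-1,2).astype(np.float32)
        v=cv2.remap(g.astype(np.float32),uv[:,:1],uv[:,1:],1).ravel(); e=np.gradient(cv2.GaussianBlur(v.reshape(-1,1),(1,9),2).ravel())*sgn
        i=e.argmax()
        if e[i]>1.5: pts.append(X[i,:2])
    pts=np.array(pts); f=lambda p:np.hypot(*(pts-p[:2]).T)-p[2]
    s=least_squares(f,[*c0,R],loss='soft_l1',f_scale=.4); return s.x.round(2),np.median(abs(s.fun)).round(2),len(pts)
A=np.radians(np.arange(-100,61,4))
for c in((605,18.5),(603,19.5)):
    print('collar',fit(c,75,34,1,A)); print('shaft124',fit(c,124,15,-1,A)); print('base',fit(c,45,72,-1,np.radians(np.arange(0,360,5))))
for n,p,z in (('floorTL',(252,277),45),('L',(252,362),45),('R',(328,362),45),('mark',(285,402),75),('groove',(290,277),130),('pocketBR',(340,376),75),('pocketBL',(240,376),75),('grL',(243,300),124),('grR',(333,300),124)): print(n,plane(d,cr([p]),z).round(1))
E
```

```text
collar (array([604.64,  18.17,  33.73]), np.float64(0.05), 41)
shaft124 (array([603.96,  17.85,  15.92]), np.float64(0.3), 41)
base (array([604.67,  18.03,  72.29]), np.float64(0.11), 72)
collar (array([604.59,  18.19,  33.76]), np.float64(0.06), 41)
shaft124 (array([604.8,  18. ,  15.1]), np.float64(0.18), 40)
base (array([604.64,  18.04,  72.3 ]), np.float64(0.09), 72)
floorTL [[601.1  28.3  45. ]]
L [[584.7  34.5  45. ]]
R [[579.1  19.4  45. ]]
mark [[576.7  29.4  75. ]]
groove [[599.5  19.2 130. ]]
pocketBR [[577.8  17.6  75. ]]
pocketBL [[584.5  36.   75. ]]
grL [[598.6  27.8 124. ]]
grR [[593.5  13.9 124. ]]
```

```bash
python3 - <<'E'
from h import *
for n in('w14','w15'):
    d=L(n); H=np.linalg.inv(d['hand_eye'])
    def pr(P): Q=np.c_[P,np.ones(len(P))]@H.T; return cv2.projectPoints(Q[:,:3],np.zeros(3),np.zeros(3),d['mtx'],np.array(d['dist'],float))[0].reshape(-1,2).round(1).tolist()
    print('top +-6.5',pr(np.array([[6.5,0,-18],[-6.5,0,-18.]])),'shoulder +-8.5',pr(np.array([[8.5,0,-10],[-8.5,0,-10.]])),'bottom +-8.5,+-6',pr(np.array([[8.5,0,77],[-8.5,0,77.],[8.5,-6,77],[8.5,6,77.]])))
    print('col', [(v,d['color'][v,319:325].mean(0).astype(int).tolist()) for v in (*range(232,248,2),*range(304,372,2))])
    print('row245',d['color'][250,302:342,2].tolist())
    print('row340',d['color'][340,302:342,2].tolist())
E
```

```text
Traceback (most recent call last):
cv2.error: OpenCV(4.12.0) /io/opencv/modules/calib3d/src/calibration_base.cpp:1490: error: (-215:Assertion failed) npoints >= 0 && (depth == CV_32F || depth == CV_64F) in function 'projectPoints'
```

```bash
python3 - <<'E'
from h import *
for n in('w14',):
    d=L(n); H=np.linalg.inv(d['hand_eye'])
    def pr(P): Q=np.c_[P,np.ones(len(P))]@H.T; return cv2.projectPoints(np.ascontiguousarray(Q[:,:3]),np.zeros(3),np.zeros(3),d['mtx'],np.array(d['dist'],float))[0].reshape(-1,2).round(1).tolist()
    print('top +-6.5',pr(np.array([[6.5,0,-18],[-6.5,0,-18.]])),'shoulder +-8.5',pr(np.array([[8.5,0,-10],[-8.5,0,-10.]])),'bottom +-8.5,+-6',pr(np.array([[8.5,0,77],[-8.5,0,77.],[8.5,-6,77],[8.5,6,77.]])))
    print('col', [(v,d['color'][v,319:325].mean(0).astype(int).tolist()) for v in (*range(232,248,2),*range(304,372,2))])
    print('row245',d['color'][250,302:342,2].tolist())
    print('row340',d['color'][340,302:342,2].tolist())
E
```

```text
top +-6.5 [[323.3, 329.1], [323.2, 362.1]] shoulder +-8.5 [[323.2, 312.5], [323.1, 354.0]] bottom +-8.5,+-6 [[322.8, 237.0], [322.7, 266.0], [311.9, 237.0], [333.8, 237.1]]
col [(232, [36, 31, 27]), (234, [32, 28, 25]), (236, [31, 28, 27]), (238, [32, 71, 91]), (240, [31, 86, 113]), (242, [31, 87, 113]), (244, [30, 87, 113]), (246, [30, 88, 114]), (304, [31, 87, 113]), (306, [31, 88, 113]), (308, [31, 87, 113]), (310, [29, 82, 107]), (312, [37, 109, 142]), (314, [57, 170, 219]), (316, [59, 175, 224]), (318, [56, 165, 214]), (320, [33, 93, 121]), (322, [31, 86, 112]), (324, [31, 90, 118]), (326, [33, 93, 120]), (328, [34, 96, 126]), (330, [34, 97, 127]), (332, [36, 103, 133]), (334, [36, 104, 136]), (336, [36, 104, 135]), (338, [35, 103, 135]), (340, [35, 103, 134]), (342, [35, 103, 134]), (344, [35, 103, 134]), (346, [36, 103, 133]), (348, [35, 102, 133]), (350, [36, 102, 133]), (352, [35, 102, 132]), (354, [36, 102, 133]), (356, [35, 102, 132]), (358, [36, 100, 130]), (360, [107, 134, 146]), (362, [129, 150, 156]), (364, [127, 149, 155]), (366, [126, 148, 154]), (368, [126, 148, 154]), (370, [129, 150, 157])]
row245 [35, 31, 25, 22, 22, 22, 22, 25, 50, 89, 108, 113, 113, 113, 113, 113, 113, 114, 113, 114, 114, 114, 114, 113, 113, 112, 113, 114, 115, 115, 116, 109, 87, 58, 40, 38, 38, 37, 37, 38]
row340 [24, 22, 22, 21, 18, 43, 88, 119, 122, 121, 125, 132, 136, 138, 139, 138, 138, 137, 136, 134, 134, 134, 134, 134, 134, 134, 135, 135, 132, 126, 120, 119, 124, 111, 70, 34, 20, 21, 23, 22]
```

Emit:
apply_moves(
  steps=[
    [-1, 0, 0, 0, 0, 0, 0.16],
    [-1, 20, -2.1, 0, 0, 0, 0],
    [-1, 23, -2.1, 0, 0, 0, 0],
    [-1, 20.3, -2.1, 10, 0, 0, 0],
    [-1, 0, 0, 20, 0, 0, 0],
    [-1, 0, 0, 20, 0, 0, 0],
    [-1, 0, 0, 0, 0, 0, 0],
    [-1, 0, 0, 0, 0, 0, 0],
  ],
)

```text
time: 26.5
tool_pos: [590.8, 22.5, 217.7]
tcp_rot: [180.0, 0.0, -21.1]
ft_force: [-0.9, -0.3, -0.6]
finger_gap: 9.9
grip_force: 60.0
```

```bash
python3 - <<'E'
from h import *
s=r.sense(); print(s['tool_pos'],s['tcp_rot'])
d=snap("wrist"); pickle.dump(d,open('w16.pkl','wb'));cv2.imwrite('pics/w16.png',d['color'])
E
```

```text
[590.78026211  22.50598078 217.67568535] [ 1.79987509e+02  4.39173135e-02 -2.11030244e+01]
```

Emit:
apply_moves(
  steps=[
    [-1, 0.3, -0.7, 0, 0, 0, 0],
    [-1, 0, 0, 10, 0, 0, 0],
    [-1, 0, 0, 10, 0, 0, 0],
    [-1, 0, 0, 10, 0, 0, 0],
    [-1, 0, 0, 10, 0, 0, 0],
    [-1, 0, 0, 0, 0, 0, 0],
    [-1, 0, 0, 0, 0, 0, 0],
    [-1, 0, 0, 0, 0, 0, 0],
  ],
)

```text
time: 27.35
tool_pos: [591.8, 22.7, 177.8]
tcp_rot: [-180.0, -0.0, -21.1]
ft_force: [0.4, 0.1, -0.5]
finger_gap: 9.6
grip_force: 60.5
```

Emit:
apply_moves(
  steps=[
    [-1, 0, 0, 8, 0, 0, 0],
    [-1, 0, 0, 8, 0, 0, 0],
    [-1, 0, 0, 4, 0, 0, 0],
    [-1, 0, 0, 4, 0, 0, 0],
    [-1, 0, 0, 4, 0, 0, 0],
    [-1, 0, 0, 0, 0, 0, 0],
    [-1, 0, 0, 0, 0, 0, 0],
    [-1, 0, 0, 0, 0, 0, 0],
  ],
)

```text
time: 28.15
tool_pos: [591.9, 22.7, 149.9]
tcp_rot: [-180.0, -0.0, -21.1]
ft_force: [-0.4, 0.7, -0.6]
finger_gap: 10.0
grip_force: 60.5
```

Emit:
apply_moves(
  steps=[
    [-1, 0, 0, 2, 0, 0, 0],
    [-1, 0, 0, 2, 0, 0, 0],
    [-1, 0, 0, 2, 0, 0, 0],
    [-1, 0, 0, 2, 0, 0, 0],
    [-1, 0, 0, 0, 0, 0, 0],
    [-1, 0, 0, 0, 0, 0, 0],
    [-1, 0, 0, 0, 0, 0, 0],
    [-1, 0, 0, 0, 0, 0, 0],
  ],
)

```text
time: 28.95
tool_pos: [591.8, 22.7, 141.7]
tcp_rot: [-180.0, -0.0, -21.1]
ft_force: [-0.9, 0.2, -0.8]
finger_gap: 9.7
grip_force: 60.5
```

Emit:
apply_moves(
  steps=[
    [-1, 0, 0, 3, 0, 0, 0],
    [-1, 0, 0, 3, 0, 0, 0],
    [-1, 0, 0, 2.5, 0, 0, 0],
    [-1, 0, 0, 0, 0, 0, 0],
    [-1, 0, 0, 0, 0, 0, 0],
    [-1, 0, 0, 0, 0, 0, 0],
    [-1, 0, 0, 0, 0, 0, 0],
    [-1, 0, 0, 0, 0, 0, 0],
  ],
)

```text
time: 29.75
tool_pos: [591.7, 22.7, 133.2]
tcp_rot: [-180.0, -0.0, -21.1]
ft_force: [-0.7, 0.3, -0.8]
finger_gap: 10.1
grip_force: 60.5
```

Emit:
apply_moves(
  steps=[
    [-0.4, 0, 0, 0, 0, 0, 0],
    [-0.4, 0, 0, 0, 0, 0, 0],
    [-0.4, 0, 0, 0, 0, 0, 0],
    [-0.4, 0, 0, -5, 0, 0, 0],
    [-0.4, 0, 0, -20, 0, 0, 0],
    [-0.4, 0, 0, -40, 0, 0, 0],
    [-0.4, -30, 0, -40, 0, 0, 0],
    [-0.4, -30, 0, -20, 0, 0, 0],
  ],
)

```text
time: 30.55
tool_pos: [536.7, 44.3, 262.5]
tcp_rot: [-179.9, -0.3, -21.1]
ft_force: [0.3, 0.4, 0.0]
finger_gap: 25.7
grip_force: 0.0
```

Emit:
apply_moves(
  steps=[
    [-0.4, -10, 0, 0, 0, 0, 0],
    [-0.4, 0, 0, 0, 0, 0, 0],
    [-0.4, 0, 0, 0, 0, 0, 0],
    [-0.4, 0, 0, 0, 0, 0, 0],
    [-0.4, 0, 0, 0, 0, 0, 0],
    [-0.4, 0, 0, 0, 0, 0, 0],
    [-0.4, 0, 0, 0, 0, 0, 0],
    [-0.4, 0, 0, 0, 0, 0, 0],
  ],
)

```text
time: 31.35
tool_pos: [526.4, 47.9, 257.8]
tcp_rot: [180.0, 0.0, -21.1]
ft_force: [-0.7, 0.2, 0.0]
finger_gap: 25.9
grip_force: 0.0
```

```bash
cat >> h.py <<'E'
def proj(d,P):
    Q=np.ascontiguousarray((np.atleast_2d(np.array(P,float))-d['T'][:3,3])@d['T'][:3,:3])
    return cv2.projectPoints(Q,np.zeros(3),np.zeros(3),d['mtx'],np.array(d['dist'],float))[0].reshape(-1,2)
E
python3 - <<'E'
from h import *
s=r.sense(); print(s['tool_pos'],s['tcp_rot'])
d=snap("wrist"); pickle.dump(d,open('w17.pkl','wb'));cv2.imwrite('pics/w17.png',d['color'])
for z in (132,140,148): print(z,proj(d,[591.1,23.3,z]).round(1))
for b in blobs(d,(15,120,60),(30,255,255),30): print(b)
P=cloud(d); u,v=proj(d,[591.1,23.3,140])[0].astype(int); print(P[v-3:v+4:2,u-3:u+4:2,2].round(1))
E
```

```text
[526.42731284  47.85853555 257.81925283] [ 1.79993263e+02  2.03812123e-02 -2.11146315e+01]
132 [[322.3 119.5]]
140 [[322.3 120. ]]
148 [[322.3 120.5]]
(array([610.1,  30. ]), np.int32(80), array([605,  26,  11,   9], dtype=int32))
(array([ 69.8, 117.4]), np.int32(11193), array([  0,  37, 150, 164], dtype=int32))
(array([574.4,  42.1]), np.int32(86), array([569,  38,  12,   9], dtype=int32))
(array([84.7, 66.1]), np.int32(32), array([81, 60,  8, 11], dtype=int32))
(array([322.4, 118.8]), np.int32(534), array([313, 105,  20,  28], dtype=int32))
(array([628.7, 124.6]), np.int32(73), array([624, 121,  11,   9], dtype=int32))
(array([594.6, 137.5]), np.int32(72), array([590, 134,  11,   9], dtype=int32))
(array([ 33.2, 182.6]), np.int32(34), array([ 29, 178,  11,  10], dtype=int32))
(array([  5.3, 191.3]), np.int32(183), array([  0, 180,  14,  23], dtype=int32))
(array([121.2, 263. ]), np.int32(14629), array([ 34, 190, 170, 144], dtype=int32))
(array([481.3, 231. ]), np.int32(2225), array([447, 200,  68,  66], dtype=int32))
(array([ 41.6, 256.8]), np.int32(115), array([ 32, 238,  23,  48], dtype=int32))
(array([154.6, 360.5]), np.int32(395), array([135, 350,  38,  29], dtype=int32))
(array([330.8, 377.6]), np.int32(420), array([326, 355,  11,  46], dtype=int32))
(array([ 74.5, 384.7]), np.int32(436), array([ 55, 369,  45,  35], dtype=int32))
(array([  4.9, 421.9]), np.int32(149), array([  0, 413,  14,  22], dtype=int32))
(array([ 22.8, 446.1]), np.int32(767), array([  0, 426,  48,  47], dtype=int32))
[[141.2 138.6 139.5 138.9]
 [139.  139.  139.6 139.9]
 [139.  140.1 139.6 139.3]
 [139.8 139.3 139.1 139.7]]
```

Emit:
apply_moves(
  steps=[
    [1, -10, 20, 0, 0, 0, 0],
    [1, -20, 40, 5, 0, 0, 0],
    [1, -20, 40, 5, 0, 0, 0],
    [1, -26, 40, 5, 0, 0, 0],
    [1, 0, 0, 0, 0, 0, 0],
    [1, 0, 0, 0, 0, 0, 0],
    [1, 0, 0, 0, 0, 0, 0],
    [1, 0, 0, 0, 0, 0, 0],
  ],
)

```text
time: 32.2
tool_pos: [406.0, -54.8, 243.5]
tcp_rot: [-180.0, -0.0, -21.0]
ft_force: [-0.9, 0.4, -0.2]
finger_gap: 85.3
grip_force: 0.0
```

```bash
python3 - <<'E'
from h import *
s=r.sense(); print(s['tool_pos'],s['tcp_rot'])
d=snap("wrist"); pickle.dump(d,open('w18.pkl','wb'))
B=[b for b in blobs(d,(5,150,100),(20,255,255),300)]; print([(b[0],b[1],b[2]) for b in B])
u,v=map(int,proj(d,[441,-75,30])[0]); print(u,v)
u0,v0=u-90,max(v-70,0); print(u0,v0)
cv2.imwrite('pics/c4.png',cv2.resize(d['color'][v0:v0+140,u0:u0+180],(720,560),interpolation=cv2.INTER_CUBIC))
E
```

```text
[405.97712256 -54.76736128 243.48969199] [-1.79981645e+02 -3.12572440e-02 -2.10378441e+01]
[(array([330.9, 160.5]), np.int32(1869), array([293, 116,  74,  73], dtype=int32)), (array([454.7, 190.6]), np.int32(925), array([438, 174,  34,  35], dtype=int32))]
330 151
240 81
```

View pics/c4.png

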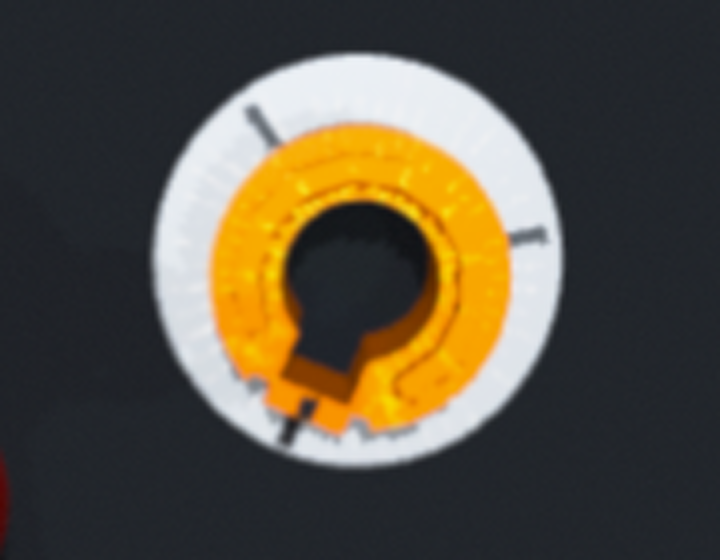

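The close-up shows the hub flange centred at (357,260) and the keyway pointing lower left, with its outer edge from (282,378) to (352,402). The black mark beside it is at (308,405), and other flange ticks are at (262,125) and (530,237).

```bash
cat >> h.py <<'E'
from scipy.optimize import least_squares
def fitc(d,ch,c0,z,R,sgn,angs,w=8):
    pts=[]
    for a in angs:
        rr=np.arange(R-w,R+w,.25); X=np.c_[c0[0]+rr*np.cos(a),c0[1]+rr*np.sin(a),np.full(len(rr),z)]
        uv=proj(d,X).astype(np.float32)
        v=cv2.remap(ch.astype(np.float32),uv[:,:1],uv[:,1:],1).ravel(); e=np.gradient(cv2.GaussianBlur(v.reshape(-1,1),(1,9),2).ravel())*sgn
        i=e.argmax()
        if e[i]>1.5: pts.append(X[i,:2])
    pts=np.array(pts); s=least_squares(lambda p:np.hypot(*(pts-p[:2]).T)-p[2],[*c0,R],loss='soft_l1',f_scale=.4); return s.x.round(2),np.median(abs(s.fun)).round(2),len(pts)
E
python3 - <<'E'
from h import *
d=L('w18'); cr=lambda p:[(x/4+240-.4,y/4+81-.4) for x,y in p]
blue=d['color'][...,0].astype(float)
c=plane(d,cr([(357.5,260)]),8)[0][:2]; print('c8',c)
for z in(4,8): print('flange',z,fitc(d,blue,c,z,45,-1,np.radians(np.arange(0,360,5))))
cb=plane(d,cr([(360,275)]),40)[0][:2]; print('cb',cb)
print('boss',fitc(d,blue,cb,40,31,1,np.radians(np.arange(0,360,5)),5))
C=fitc(d,blue,c,8,45,-1,np.radians(np.arange(0,360,5)))[0][:2]
for p,z in(((262,125),8),((530,237),8),((292,434),8),((308,405),40)):
    q=plane(d,cr([p]),z)[0][:2]-C; print(p,np.hypot(*q).round(1),np.degrees(np.arctan2(q[1],q[0])).round(1))
a,b=plane(d,cr([(282,378),(352,402)]),40)[:,:2]; e=b-a; m=(a+b)/2-C; print('edge len',np.hypot(*e),'normal',np.degrees(np.arctan2(-e[0],e[1])), 'mid',np.hypot(*m),np.degrees(np.arctan2(m[1],m[0])))
# height check with earlier view w4 : flange centre ray
E
```

```text
c8 [444.14809664 -75.38477774]
flange 4 (array([442.59, -74.85,  45.8 ]), np.float64(0.07), 72)
flange 8 (array([442.95, -74.94,  45.31]), np.float64(0.07), 72)
cb [444.11903886 -75.3893353 ]
boss (array([443.06, -75.01,  30.53]), np.float64(0.17), 72)
(262, 125) 36.8 13.6
(530, 237) 38.6 -101.4
(292, 434) 40.7 137.8
(308, 405) 27.6 136.4
edge len 15.315384784009513 normal 139.97820383103098 mid 23.99015647070887 137.64211341945503
```

Emit:
apply_moves(
  steps=[
    [1, 20, 3, 0, 0, 0, 0],
    [1, 21.8, 2.6, 10, 0, 0, 0],
    [1, 0, 0, 40, 0, 0, 0],
    [1, 0, 0, 40, 0, 0, 0],
    [1, 0, 0, 40, 0, 0, 0],
    [1, 0, 0, 20, 0, 0, 0],
    [1, 0, 0, 0, 0, 0, 0],
    [1, 0, 0, 0, 0, 0, 0],
  ],
)

```text
time: 33.05
tool_pos: [442.5, -75.2, 93.5]
tcp_rot: [180.0, 0.0, -21.0]
ft_force: [0.7, 0.3, -0.1]
finger_gap: 85.3
grip_force: 0.0
```

```bash
python3 - <<'E'
from h import *
s=r.sense(); print(s['tool_pos'],s['tcp_rot'])
d=snap("wrist"); pickle.dump(d,open('w19.pkl','wb')); 
blue=d['color'][...,0].astype(float)
print(proj(d,[443,-75,8]))
print('flange',fitc(d,blue,(443,-75),8,45,-1,np.radians(np.arange(-70,30,5))))
E
```

```text
[442.48280925 -75.18750401  93.45579902] [ 1.79999348e+02  3.35740074e-02 -2.10491499e+01]
[[322.14608582 245.90677893]]
flange (array([443.39, -75.35,  45.01]), np.float64(0.03), 20)
```

Hub unmoved and centred. Going down to grip it.

Emit:
apply_moves(
  steps=[
    [1, 0.5, 0, 30, 0, 0, 0],
    [1, 0, 0, 30, 0, 0, 0],
    [1, 0, 0, 20, 0, 0, 0],
    [1, 0, 0, 7, 0, 0, 0],
    [1, 0, 0, 0, 0, 0, 0],
    [1, 0, 0, 0, 0, 0, 0],
    [0, 0, 0, 0, 0, 0, 0],
    [0, 0, 0, 0, 0, 0, 0],
  ],
)

```text
time: 33.9
tool_pos: [443.9, -76.1, 7.8]
tcp_rot: [-180.0, -0.2, -21.1]
ft_force: [-4.6, 1.8, 14.1]
finger_gap: 61.0
grip_force: 62.0
```

Emit:
apply_moves(
  steps=[
    [-1, 0, 0, 0, 0, 0, 0],
    [-1, 0, 0, 0, 0, 0, 0],
    [-1, 0, 0, 0, 0, 0, 0],
    [-1, 0, 0, 0, 0, 0, 0],
    [-1, 0, 0, -5, 0, 0, 0],
    [-1, 0, 0, -10, 0, 0, 0],
    [-1, 0, 0, -20, 0, 0, 0],
    [-1, 0, 0, -20, 0, 0, 0],
  ],
  squeeze=70,
)

```text
time: 34.7
tool_pos: [441.9, -75.6, 61.8]
tcp_rot: [180.0, 0.1, -21.1]
ft_force: [0.0, 0.3, -3.2]
finger_gap: 60.8
grip_force: 76.3
```

Emit:
apply_moves(
  steps=[
    [-1, 0, 0, -30, 0, 0, -0.85],
    [-1, 0, 0, -40, 0, 0, -0.85],
    [-1, 0, 0, -40, 0, 0, -0.85],
    [-1, 0, 0, -30, 0, 0, -0.85],
    [-1, 0, 0, 0, 0, 0, -0.84],
    [-1, 0, 0, 0, 0, 0, 0],
    [-1, 0, 0, 0, 0, 0, 0],
    [-1, 0, 0, 0, 0, 0, 0],
  ],
)

```text
time: 35.5
tool_pos: [441.7, -75.5, 200.0]
tcp_rot: [-180.0, 0.1, -0.0]
ft_force: [-0.1, 0.5, -2.7]
finger_gap: 60.5
grip_force: 76.4
```

```bash
python3 - <<'E'
from h import *
s=r.sense(); print(s['tool_pos'],s['tcp_rot'])
d=snap("wrist"); pickle.dump(d,open('w20.pkl','wb')); cv2.imwrite('pics/w20.png',d['color'])
blue=d['color'][...,0].astype(float); t=s['tool_pos']; 
for dz in (-7.5,):
    print('top of flange in hand',fitc(d,blue,t[:2],t[2]+dz+8,45,-1,np.radians(np.arange(-60,61,5))), 'boss',fitc(d,blue,t[:2],t[2]+dz+40,31,1,np.radians(np.arange(-50,51,5)),5))
hsv=cv2.cvtColor(d['color'],cv2.COLOR_BGR2HSV)
# black marks on flange: sample ring r=38
a=np.radians(np.arange(-80,81,1)); X=np.c_[t[0]+38*np.cos(a),t[1]+38*np.sin(a),np.full(len(a),t[2]-7.5+8)]; uv=proj(d,X).astype(np.float32)
v=cv2.remap(hsv[...,2],uv[:,:1],uv[:,1:],1).ravel(); print('dark deg',[(int(round(np.degrees(x))),int(y)) for x,y in zip(a,v) if y<130])
E
```

```text
[441.66035507 -75.52349182 199.98556352] [-1.79965316e+02  1.20627978e-01 -1.64750200e-03]
top of flange in hand (array([441.45, -75.36,  44.77]), np.float64(0.03), 25) boss (array([444.26, -75.39,  32.71]), np.float64(0.53), 8)
dark deg [(-80, 108), (-79, 108), (34, 101), (35, 107), (36, 107), (37, 109), (38, 122), (78, 122), (79, 103), (80, 108)]
```

```bash
python3 - <<'E'
from h import *
for n in('scene0','top0'):
    P=cloud(L(n)).reshape(-1,3); k=(P[:,0]>630)&(P[:,0]<850)&(abs(P[:,1])<130)&(P[:,2]>175)&(P[:,2]<600); Q=P[k]
    print(n,k.sum(), Q[:,0].min() if k.any() else None, np.percentile(Q[:,0],[1,10,50]) if k.any() else None)
E
```

```text
scene0 15023 814.884579379587 [821.58434419 826.69201553 835.37009547]
top0 9740 817.3936440441921 [823.38949763 827.7728159  836.24327894]
```

Emit:
apply_moves(
  steps=[
    [-1, 20, -10, -5, 0, 0, 0],
    [-1, 30, -20, -5, 0, 0, 0],
    [-1, 30, -20, 0, 0, 0, 0],
    [-1, 30, -20, 0, 0, 0, 0],
    [-1, 30, -15, 0, 0, 0, 0],
    [-1, 13, -5, 0, 0, 0, 0],
    [-1, 0, 0, 0, 0, 0, 0],
    [-1, 0, 0, 0, 0, 0, 0],
  ],
)

```text
time: 36.35
tool_pos: [594.5, 14.4, 209.9]
tcp_rot: [180.0, 0.1, 0.1]
ft_force: [0.0, -0.3, -2.0]
finger_gap: 61.0
grip_force: 76.5
```

```bash
python3 - <<'E'
from h import *
s=r.sense(); print(s['tool_pos'],s['tcp_rot'],s['joint_pos'].round(1))
E
```

```text
[594.53015646  14.43741496 209.86722544] [1.79995751e+02 1.41172483e-01 8.29181055e-02] [-3.5  7.4 87.6 -0.  85.2 86.4]
```

Emit:
apply_moves(
  steps=[
    [-1, 10.3, -3.6, 0, 0, 0, 0],
    [-1, 0, 0, 15, 0, 0, 0],
    [-1, 0, 0, 20, 0, 0, 0],
    [-1, 0, 0, 15, 0, 0, 0],
    [-1, 0, 0, 0, 0, 0, 0],
    [-1, 0, 0, 0, 0, 0, 0],
    [-1, 0, 0, 0, 0, 0, 0],
    [-1, 0, 0, 0, 0, 0, 0],
  ],
)

```text
time: 37.15
tool_pos: [606.4, 18.0, 162.4]
tcp_rot: [180.0, -0.1, 0.1]
ft_force: [1.0, 0.3, -1.4]
finger_gap: 61.1
grip_force: 76.5
```

```bash
python3 - <<'E'
from h import *
q=[]
for i in range(3):
    d=snap('wrist'); s=r.sense(); q.append(s['tool_pos'])
print(np.round(q,1),s['tcp_rot'])
pickle.dump(d,open('w21.pkl','wb')); blue=d['color'][...,0].astype(float); t=s['tool_pos']
print(fitc(d,blue,t[:2],t[2]+.5,45,-1,np.radians(np.arange(-60,61,5))))
print('keytop',proj(d,[591.1,23.3,140]),proj(d,[604.65,18.1,130])); print([(b[0],b[1],b[2]) for b in blobs(d,(15,120,40),(30,255,255),20) if 250<b[0][0]<400])
E
```

```text
[[606.3  18.  162.2]
 [606.2  18.1 162.1]
 [606.   18.1 161.8]] [ 1.79996517e+02 -6.96718865e-02  9.40550463e-02]
(array([604.93,  18.33,  45.5 ]), np.float64(0.16), 25)
keytop [[310.35515605 326.25664807]] [[322.24316228 288.8226543 ]]
[(array([323.7, 307.7]), np.int32(3914), array([227, 281, 191,  66], dtype=int32)), (array([329.7, 327.7]), np.int32(2753), array([248, 308, 151,  46], dtype=int32))]
```

Emit:
apply_moves(
  steps=[
    [-1, -0.7, 0, 0, 0, 0, 0],
    [-1, 0, 0, 4, 0, 0, 0],
    [-1, 0, 0, 5, 0, 0, 0],
    [-1, 0, 0, 5, 0, 0, 0],
    [-1, 0, 0, 4, 0, 0, 0],
    [-1, 0, 0, 4, 0, 0, 0],
    [-1, 0, 0, 0, 0, 0, 0],
    [-1, 0, 0, 0, 0, 0, 0],
  ],
)

```text
time: 38.1
tool_pos: [604.8, 18.1, 138.9]
tcp_rot: [-180.0, 0.0, 0.1]
ft_force: [-0.3, 0.1, -2.6]
finger_gap: 60.6
grip_force: 76.5
```

Emit:
apply_moves(
  steps=[
    [-1, 0, 0, 3, 0, 0, 0],
    [-1, 0, 0, 3, 0, 0, 0],
    [-1, 0, 0, 3, 0, 0, 0],
    [-1, 0, 0, 3, 0, 0, 0],
    [-1, 0, 0, 3, 0, 0, 0],
    [-1, 0, 0, 3, 0, 0, 0],
    [-1, 0, 0, 0, 0, 0, 0],
    [-1, 0, 0, 0, 0, 0, 0],
  ],
)

```text
time: 38.9
tool_pos: [604.9, 18.1, 120.9]
tcp_rot: [-180.0, 0.0, 0.1]
ft_force: [-0.6, 0.3, -2.9]
finger_gap: 60.7
grip_force: 76.5
```

Emit:
apply_moves(
  steps=[
    [-1, 0, 0, 5, 0, 0, 0],
    [-1, 0, 0, 5, 0, 0, 0],
    [-1, 0, 0, 5, 0, 0, 0],
    [-1, 0, 0, 5, 0, 0, 0],
    [-1, 0, 0, 5, 0, 0, 0],
    [-1, 0, 0, 5, 0, 0, 0],
    [-1, 0, 0, 0, 0, 0, 0],
    [-1, 0, 0, 0, 0, 0, 0],
  ],
)

```text
time: 39.7
tool_pos: [604.9, 18.1, 90.9]
tcp_rot: [-180.0, 0.0, 0.1]
ft_force: [-0.4, 0.6, -1.3]
finger_gap: 60.9
grip_force: 76.5
```

Emit:
apply_moves(
  steps=[
    [-1, 0, 0, 2, 0, 0, 0],
    [-1, 0, 0, 2, 0, 0, 0],
    [-1, 0, 0, 2, 0, 0, 0],
    [-1, 0, 0, 0, 0, 0, 0],
    [-1, 0, 0, 0, 0, 0, 0],
    [-1, 0, 0, 0, 0, 0, 0],
    [-1, 0, 0, 0, 0, 0, 0],
    [-1, 0, 0, 0, 0, 0, 0],
  ],
)

```text
time: 40.5
tool_pos: [605.0, 18.1, 85.1]
tcp_rot: [-180.0, -0.0, 0.1]
ft_force: [-0.5, 0.4, -2.1]
finger_gap: 60.5
grip_force: 76.5
```

Emit:
apply_moves(
  steps=[
    [-1, 0, 0, 1.5, 0, 0, 0],
    [-1, 0, 0, 0, 0, 0, 0],
    [-1, 0, 0, 0, 0, 0, 0],
    [1, 0, 0, 0, 0, 0, 0],
    [1, 0, 0, 0, 0, 0, 0],
    [1, 0, 0, 0, 0, 0, 0],
    [1, 0, 0, -5, 0, 0, 0],
    [1, 0, 0, -10, 0, 0, 0],
  ],
)

```text
time: 41.3
tool_pos: [604.3, 18.2, 98.3]
tcp_rot: [-180.0, 0.1, 0.1]
ft_force: [0.0, -1.1, -0.2]
finger_gap: 85.8
grip_force: 0.0
```

Emit:
apply_moves(
  steps=[
    [1, 0, 0, -30, 0, 0, 0],
    [1, 0, 0, -40, 0, 0, 0],
    [1, -20, 0, -40, 0, 0, 0],
    [1, -30, 0, -40, 0, 0, 0],
    [1, -20, 0, -10, 0, 0, 0],
    [1, 0, 0, 0, 0, 0, 0],
    [1, 0, 0, 0, 0, 0, 0],
    [1, 0, 0, 0, 0, 0, 0],
  ],
)

```text
time: 42.1
tool_pos: [535.0, 18.0, 257.8]
tcp_rot: [-180.0, 0.1, 0.1]
ft_force: [0.1, 0.4, 0.4]
finger_gap: 85.7
grip_force: 0.0
```

```bash
python3 - <<'E'
from h import *
d=snap('wrist'); s=r.sense(); print(s['tool_pos'],s['tcp_rot']); pickle.dump(d,open('w22.pkl','wb')); cv2.imwrite('pics/w22.png',d['color'])
blue=d['color'][...,0].astype(float)
print('flange z83',fitc(d,blue,(604.65,18.1),83,45,-1,np.radians(np.arange(-90,91,5)),5),'boss z115',fitc(d,blue,(604.65,18.1),115,31,1,np.radians(np.arange(-90,91,5)),5))
P=cloud(d)
def ring(R,z,angs):
    o=[]
    for a in np.radians(angs):
        u,v=proj(d,[604.65+R*np.cos(a),18.1+R*np.sin(a),z])[0].round().astype(int)
        o.append(P[v-1:v+2,u-1:u+2,2]); 
    return [np.nanmedian(x).round(1) for x in o]
print('flange top',ring(40,83,range(-180,180,30)),'shoulder',ring(28,115,range(-180,180,30)),'rim',ring(22.5,121,range(-180,180,30)))
u,v=proj(d,[591.1,23.3,140])[0].astype(int); print('key',np.nanmedian(P[v-2:v+3,u-2:u+3,2]))
a=np.radians(np.arange(-180,180,1)); hsv=cv2.cvtColor(d['color'],cv2.COLOR_BGR2HSV)
for R,z in((38,83),(28,115)):
    uv=proj(d,np.c_[604.65+R*np.cos(a),18.1+R*np.sin(a),np.full(len(a),z)]).astype(np.float32); vv=cv2.remap(hsv[...,2],uv[:,:1],uv[:,1:],1).ravel(); print(R,'dark',[int(round(np.degrees(x))) for x,y in zip(a,vv) if y<110])
# cap
for b in blobs(d,(0,170,80),(6,255,255),300)+blobs(d,(174,170,80),(180,255,255),300): print('red',b, plane(d,[b[0]],42))
d=snap('top'); 
for b in blobs(d,(0,170,120),(6,255,255),60): print('top red',b[0],b[1],plane(d,[b[0]],42))
E
```

```text
[534.85034884  17.99679003 257.33356188] [-1.79992137e+02  1.10230557e-01  9.13832198e-02]Traceback (most recent call last):
  File "<stdin>", line 4, in <module>
  File "h.py", line 50, in fitc
    pts=np.array(pts); s=least_squares(lambda p:np.hypot(*(pts-p[:2]).T)-p[2],[*c0,R],loss='soft_l1',f_scale=.4); return s.x.round(2),np.median(abs(s.fun)).round(2),len(pts)
                         ~~~~~~~~~~~~~^^^^^^^^^^^^^^^^^^^^^^^^^^^^^^^^^^^^^^^^^^^^^^^^^^^^^^^^^^^^^^^^^^^^^^^^^^
    return func(*args, **kwargs)
    vector_fun = VectorFunction(
        fun_wrapped,
    ...<6 lines>...
        workers=workers
    )
    self._update_fun()
    ~~~~~~~~~~~~~~~~^^
    self.f = self.fun_wrapped(xp_copy(self.x))
             ~~~~~~~~~~~~~~~~^^^^^^^^^^^^^^^^^
    return np.atleast_1d(self.fun(x))
                         ~~~~~~~~^^^
    return self.f(x, *self.args, **self.kwargs)
           ~~~~~~^^^^^^^^^^^^^^^^^^^^^^^^^^^^^^
  File "h.py", line 50, in <lambda>
    pts=np.array(pts); s=least_squares(lambda p:np.hypot(*(pts-p[:2]).T)-p[2],[*c0,R],loss='soft_l1',f_scale=.4); return s.x.round(2),np.median(abs(s.fun)).round(2),len(pts)
                                                           ~~~^~~~~~
ValueError: operands could not be broadcast together with shapes (0,) (2,)
```

Flange against the white unit gives no edge in blue, so I'll skip that fit.

```bash
cat > chk.py <<'E'
from h import *
import sys
d=L('w22'); blue=d['color'][...,0].astype(float)
print('boss z115',fitc(d,255-blue,(604.65,18.1),115,31,-1,np.radians(np.arange(-90,91,5)),5))
P=cloud(d)
def ring(R,z,angs):
    o=[]
    for a in np.radians(angs):
        u,v=proj(d,[604.65+R*np.cos(a),18.1+R*np.sin(a),z])[0].round().astype(int)
        o.append(P[v-1:v+2,u-1:u+2,2]); 
    return [float(np.nanmedian(x).round(1)) for x in o]
print('flange top',ring(40,83,range(-180,180,30)),'shoulder',ring(28,115,range(-180,180,30)),'rim',ring(22.5,121,range(-180,180,30)))
u,v=proj(d,[591.1,23.3,140])[0].astype(int); print('key',np.nanmedian(P[v-2:v+3,u-2:u+3,2]))
a=np.radians(np.arange(-180,180,1)); hsv=cv2.cvtColor(d['color'],cv2.COLOR_BGR2HSV)
for R,z in((38,83),(28,115)):
    uv=proj(d,np.c_[604.65+R*np.cos(a),18.1+R*np.sin(a),np.full(len(a),z)]).astype(np.float32); vv=cv2.remap(hsv[...,2],uv[:,:1],uv[:,1:],1).ravel(); print(R,'dark',[int(round(np.degrees(x))) for x,y in zip(a,vv) if y<110])
for b in blobs(d,(0,170,80),(6,255,255),300)+blobs(d,(174,170,80),(180,255,255),300): print('red',b, plane(d,[b[0]],42))
d=snap('top'); 
for b in blobs(d,(0,170,120),(6,255,255),60)+blobs(d,(174,170,120),(180,255,255),60): print('top red',b[0],b[1],plane(d,[b[0]],42))
E
python3 chk.py
```

```text
boss z115 (array([604.05,  18.51,  30.45]), np.float64(0.05), 37)
flange top [82.2, 82.6, 82.2, 82.3, 81.8, 82.4, 82.4, 82.7, 82.4, 82.8, 82.0, 82.2] shoulder [114.3, 114.5, 114.6, 114.1, 114.5, 114.1, 114.4, 113.5, 114.6, 114.6, 113.9, 114.5] rim [114.7, 120.1, 119.5, 119.7, 120.6, 119.7, 120.2, 120.3, 120.5, 120.4, 114.4, 131.6]
key 139.49626121931897
38 dark [155, 156, 157, 158, 159, 160]
28 dark [155, 156, 157, 158, 159, 160]
red (array([288.7, 293.1]), np.int32(3385), array([254, 257,  68,  76], dtype=int32)) [[443.94869707  49.0524132   42.        ]]
top red [39.8 88.9] 63 [[877.42928171 697.16675817  42.        ]]
top red [33.7 86.5] 97 [[883.46697134 713.16949032  42.        ]]
top red [294.4 272.6] 398 [[433.16549931  49.27628499  42.        ]]
top red [384.5 302.3] 112 [[ 367.06175318 -166.42677613   42.        ]]
```

Emit:
apply_moves(
  steps=[
    [1, -20, -5, 0, 0, 0, 0],
    [1, -40, -10, 10, 0, 0, 0],
    [1, -40, -10, 10, 0, 0, 0],
    [1, -15, -5, 10, 0, 0, 0],
    [1, 0, 0, 0, 0, 0, 0],
    [1, 0, 0, 0, 0, 0, 0],
    [1, 0, 0, 0, 0, 0, 0],
    [1, 0, 0, 0, 0, 0, 0],
  ],
)

```text
time: 43.0
tool_pos: [420.9, 47.5, 229.0]
tcp_rot: [180.0, -0.0, 0.1]
ft_force: [-0.3, -0.1, 0.1]
finger_gap: 85.5
grip_force: 0.0
```

```bash
cat > cap.py <<'E'
from h import *
d=snap('wrist'); s=r.sense(); print(s['tool_pos'],s['tcp_rot']); pickle.dump(d,open('w23.pkl','wb')); cv2.imwrite('pics/w23.png',d['color'])
hsv=cv2.cvtColor(d['color'],cv2.COLOR_BGR2HSV); P=cloud(d)
m=((hsv[...,1]>170)&(hsv[...,2]>80)&((hsv[...,0]<6)|(hsv[...,0]>174))).astype(np.uint8)
n,l,st,c=cv2.connectedComponentsWithStats(m); i=1+st[1:,4].argmax(); print(st[i],c[i])
k=(l==i)&(abs(P[...,2]-42)<4); print('top pts',k.sum(),np.median(P[k],0))
c0=plane(d,[c[i]],42)[0][:2]
# white dot
x,y,w,h=st[i,:4]; wm=np.zeros_like(m); wm[y:y+h,x:x+w]=(hsv[y:y+h,x:x+w,1]<60)&(hsv[y:y+h,x:x+w,2]>150)
n2,l2,s2,cc=cv2.connectedComponentsWithStats(wm); j=1+s2[1:,4].argmax(); print('dot',cc[j],s2[j,4],plane(d,[cc[j]],42))
D=plane(d,[cc[j]],42)[0][:2]; red=np.maximum(d['color'][...,2].astype(float),0)
print('rim z42',fitc(d,red,D,42,32,-1,np.radians(np.arange(0,360,5)),5))
u,v=cc[j].astype(int); print('dot z',np.nanmedian(P[v-3:v+4,u-3:u+4,2]))
E
python3 cap.py
```

```text
[420.708617    47.56329244 228.86871453] [ 1.79998713e+02 -9.61913922e-03  6.88855330e-02]
[ 278  145   81   84 4260] [318.10187793 186.51267606]
top pts 3828 [435.88622212  51.67338867  41.13862419]
dot [318.05549846 189.87872559] 973 [[433.83880052  50.83675581  42.        ]]
rim z42 (array([433.94,  50.85,  32.3 ]), np.float64(0.08), 72)
dot z 42.07193150606636
```

Emit:
apply_moves(
  steps=[
    [1, 13.1, -3.3, 10, 0, 0, 0],
    [1, 0, 0, 40, 0, 0, 0],
    [1, 0, 0, 40, 0, 0, 0],
    [1, 0, 0, 40, 0, 0, 0],
    [1, 0, 0, 0, 0, 0, 0],
    [1, 0, 0, 0, 0, 0, 0],
    [1, 0, 0, 0, 0, 0, 0],
    [1, 0, 0, 0, 0, 0, 0],
  ],
  squeeze=40,
)

```text
time: 43.85
tool_pos: [435.1, 51.1, 101.3]
tcp_rot: [180.0, -0.3, 0.1]
ft_force: [-0.4, -0.0, -0.2]
finger_gap: 85.5
grip_force: 0.0
```

```bash
python3 - <<'E'
from h import *
d=snap('wrist'); s=r.sense(); print(s['tool_pos'])
red=d['color'][...,2].astype(float); print('rim z42',fitc(d,red,(433.9,50.8),42,32,-1,np.radians(np.arange(-60,61,5)),5))
E
```

```text
[434.76772835  51.11895658 100.92558341]
rim z42 (array([434.  ,  50.74,  32.31]), np.float64(0.1), 25)
```

Emit:
apply_moves(
  steps=[
    [1, -0.4, 0.3, 30, 0, 0, 0],
    [1, 0, 0, 30, 0, 0, 0],
    [1, 0, 0, 20, 0, 0, 0],
    [1, 0, 0, 8, 0, 0, 0],
    [1, 0, 0, 0, 0, 0, 0],
    [1, 0, 0, 0, 0, 0, 0],
    [0.3, 0, 0, 0, 0, 0, 0],
    [-1, 0, 0, 0, 0, 0, 0],
  ],
)

```text
time: 44.7
tool_pos: [434.0, 50.8, 12.4]
tcp_rot: [180.0, -0.1, 0.1]
ft_force: [-2.6, -0.4, 7.1]
finger_gap: 64.3
grip_force: 42.2
```

Emit:
apply_moves(
  steps=[
    [-1, 0, 0, 0, 0, 0, 0],
    [-1, 0, 0, 0, 0, 0, 0],
    [-1, 0, 0, 0, 0, 0, 0],
    [-1, 0, 0, -5, 0, 0, 0],
    [-1, 0, 0, -20, 0, 0, 0],
    [-1, 0, 0, -40, 0, 0, 0],
    [-1, 0, 0, -50, 0, 0, 0],
    [-1, 0, 0, -50, 0, 0, 0],
  ],
)

```text
time: 45.5
tool_pos: [431.7, 50.8, 177.4]
tcp_rot: [180.0, 0.0, 0.1]
ft_force: [1.8, -0.1, -1.7]
finger_gap: 64.1
grip_force: 44.7
```

Emit:
apply_moves(
  steps=[
    [-1, 0, 0, -30, 0, 0, 0],
    [-1, 0, 0, -10, 0, 0, 0],
    [-1, 0, 0, 0, 0, 0, 0],
    [-1, 0, 0, 0, 0, 0, 0],
    [-1, 0, 0, 0, 0, 0, 0],
    [-1, 0, 0, 0, 0, 0, 0],
    [-1, 0, 0, 0, 0, 0, 0],
    [-1, 0, 0, 0, 0, 0, 0],
  ],
)

```text
time: 46.3
tool_pos: [432.3, 50.8, 214.9]
tcp_rot: [-180.0, 0.1, 0.1]
ft_force: [0.0, 1.1, -1.7]
finger_gap: 64.2
grip_force: 44.7
```

```bash
python3 - <<'E'
from h import *
d=snap('wrist'); s=r.sense(); t=s['tool_pos']; print(t)
hsv=cv2.cvtColor(d['color'],cv2.COLOR_BGR2HSV)
m=((hsv[...,1]<60)&(hsv[...,2]>150)).astype(np.uint8); red=d['color'][...,2].astype(float)
for zz in(29,30,31):
    print(zz,fitc(d,red,t[:2],t[2]+zz,32,-1,np.radians(np.arange(-60,61,5)),5))
print([ (b[0],b[1],plane(d,[b[0]],t[2]+30)) for b in blobs(d,(0,0,150),(180,60,255),200) if 270<b[0][0]<370 and b[0][1]>230])
E
```

```text
[432.37499884  50.83564161 215.11691894]
29 (array([433.06,  50.97,  31.9 ]), np.float64(0.07), 25)
30 (array([433.63,  51.  ,  31.73]), np.float64(0.05), 25)
31 (array([434.32,  50.99,  31.47]), np.float64(0.08), 25)
[(array([321.9, 364.9]), np.int32(5223), array([[433.33939156,  50.98604435, 245.11691894]]))]
```

Emit:
apply_moves(
  steps=[
    [-1, 20, 2, 0, 0, 0, 0],
    [-1, 40, 10, 0, 0, 0, 0],
    [-1, 40, 10, 0, 0, 0, 0],
    [-1, 40, 8, 0, 0, 0, 0],
    [-1, 31, 2.7, 0, 0, 0, 0],
    [-1, 0, 0, 10, 0, 0, 0],
    [-1, 0, 0, 10, 0, 0, 0],
    [-1, 0, 0, 0, 0, 0, 0],
  ],
)

```text
time: 47.15
tool_pos: [601.6, 18.6, 192.8]
tcp_rot: [-180.0, 0.3, 0.1]
ft_force: [-0.1, -0.2, -1.8]
finger_gap: 64.2
grip_force: 44.7
```

Emit:
apply_moves(
  steps=[
    [-1, 0, 0, 5, 0, 0, 0],
    [-1, 0, 0, 0, 0, 0, 0],
    [-1, 0, 0, 0, 0, 0, 0],
    [-1, 0, 0, 0, 0, 0, 0],
    [-1, 0, 0, 0, 0, 0, 0],
    [-1, 0, 0, 0, 0, 0, 0],
    [-1, 0, 0, 0, 0, 0, 0],
    [-1, 0, 0, 0, 0, 0, 0],
  ],
)

```text
time: 47.95
tool_pos: [603.7, 18.4, 190.6]
tcp_rot: [-180.0, -0.0, 0.1]
ft_force: [-0.2, 0.2, -0.6]
finger_gap: 64.2
grip_force: 44.7
```

```bash
python3 - <<'E'
from h import *
d=snap('wrist'); s=r.sense(); t=s['tool_pos']; print(t,s['tcp_rot'])
red=d['color'][...,2].astype(float)
print(fitc(d,red,t[:2],t[2]+29,32,-1,np.radians(np.arange(-60,61,5)),5))
E
```

```text
[603.64243651  18.39294053 190.54694946] [-1.79999841e+02  1.11835007e-03  9.26818616e-02]
(array([604.05,  18.62,  32.07]), np.float64(0.04), 25)
```

Emit:
apply_moves(
  steps=[
    [-1, 0.3, 0.2, 10, 0, 0, 0],
    [-1, 0, 0, 15, 0, 0, 0],
    [-1, 0, 0, 15, 0, 0, 0],
    [-1, 0, 0, 8, 0, 0, 0],
    [-1, 0, 0, 5, 0, 0, 0],
    [-1, 0, 0, 2, 0, 0, 0],
    [-1, 0, 0, 0, 0, 0, 0],
    [-1, 0, 0, 0, 0, 0, 0],
  ],
)

```text
time: 48.8
tool_pos: [604.4, 18.2, 136.3]
tcp_rot: [180.0, -0.1, 0.1]
ft_force: [0.2, 0.9, -1.3]
finger_gap: 64.0
grip_force: 44.7
```

Emit:
apply_moves(
  steps=[
    [-1, 0, 0, 2, 0, 0, 0],
    [-1, 0, 0, 2, 0, 0, 0],
    [-1, 0, 0, 2, 0, 0, 0],
    [-1, 0, 0, 1, 0, 0, 0],
    [-1, 0, 0, 0, 0, 0, 0],
    [-1, 0, 0, 0, 0, 0, 0],
    [-1, 0, 0, 0, 0, 0, 0],
    [-1, 0, 0, 0, 0, 0, 0],
  ],
)

```text
time: 49.6
tool_pos: [604.0, 18.2, 128.7]
tcp_rot: [-180.0, -0.0, 0.1]
ft_force: [1.0, -0.3, -1.5]
finger_gap: 64.4
grip_force: 44.7
```

Emit:
apply_moves(
  steps=[
    [-1, 0, 0, 1, 0, 0, 0],
    [-1, 0, 0, 0, 0, 0, 0],
    [-1, 0, 0, 0, 0, 0, 0],
    [1, 0, 0, 0, 0, 0, 0],
    [1, 0, 0, 0, 0, 0, 0],
    [1, 0, 0, 0, 0, 0, 0],
    [1, 0, 0, -5, 0, 0, 0],
    [1, 0, 0, -20, 0, 0, 0],
  ],
)

```text
time: 50.4
tool_pos: [602.2, 18.3, 150.4]
tcp_rot: [-180.0, 0.3, 0.1]
ft_force: [-0.5, 0.1, -0.3]
finger_gap: 85.5
grip_force: 0.0
```

Emit:
apply_moves(
  steps=[
    [1, 0, 0, -30, 0, 0, 0],
    [1, 0, 0, -40, 0, 0, 0],
    [1, -20, 0, -20, 0, 0, 0],
    [1, -40, 0, 0, 0, 0, 0],
    [1, -30, 0, 0, 0, 0, 0],
    [1, 0, 0, 0, 0, 0, 0],
    [1, 0, 0, 0, 0, 0, 0],
    [1, 0, 0, 0, 0, 0, 0],
  ],
)

```text
time: 51.2
tool_pos: [514.7, 18.0, 243.1]
tcp_rot: [180.0, -0.1, 0.1]
ft_force: [1.3, -0.5, 0.2]
finger_gap: 85.4
grip_force: 0.0
```

```bash
python3 - <<'E'
from h import *
d=snap('wrist'); s=r.sense(); t=s['tool_pos']; print(t,s['tcp_rot']); pickle.dump(d,open('w24.pkl','wb'))
P=cloud(d); print('cap top',[float(np.nanmedian(P[v-2:v+3,u-2:u+3,2]).round(1)) for u,v in [proj(d,[604.4+R*np.cos(a),18.3+R*np.sin(a),157])[0].round().astype(int) for R,a in((0,0),(25,0),(25,1.57),(25,3.14),(25,4.71))]])
def ring(R,z,angs):
    o=[]
    for a in np.radians(angs):
        u,v=proj(d,[604.65+R*np.cos(a),18.1+R*np.sin(a),z])[0].round().astype(int); o.append(float(np.nanmedian(P[v-1:v+2,u-1:u+2,2]).round(1)))
    return o
print('flange',ring(41,83,range(-90,91,30)))
hsv=cv2.cvtColor(d['color'],cv2.COLOR_BGR2HSV); sat=hsv[...,1].astype(float)
print('rim',fitc(d,sat,(604.4,18.3),157,32,-1,np.radians(np.arange(-180,180,5)),5))
for n in('top',):
    d=snap(n); cl=cloud(d)
    for p,z in(((533.9,-195,88)),88),((533.9,-263,88),88): pass
    for b in blobs(d,(105,150,80),(125,255,255),15): print('blue',b[0],b[1],plane(d,[b[0]],80),cl[int(b[0][1]),int(b[0][0])])
E
```

```text
[514.72325921  18.02575703 242.89812434] [ 1.79999300e+02 -4.19623791e-02  9.19956502e-02]
cap top [157.1, 156.3, 156.2, 156.4, 156.3]
flange [155.3, 156.2, 156.5, 155.8, 156.5, 156.2, 155.4]
rim (array([603.41,  18.68,  31.54]), np.float64(0.09), 72)
blue [399.5 231.8] 44 [[ 531.92487031 -195.82173834   80.        ]] [ 532.14466805 -192.66991746   93.88364287]
blue [429.1 232.2] 59 [[ 532.40559975 -265.23270772   80.        ]] [ 531.85860668 -263.31869298   88.62385358]
```

Emit:
apply_moves(
  steps=[
    [1, 0, 30, 0, 0, 0, 0],
    [1, 0, 50, 0, 0, 0, 0],
    [1, 0, 50, 0, 0, 0, 0],
    [1, 0, 50, 0, 0, 0, 0],
    [1, 0, 50, 0, 0, 0, 0],
    [1, 0, 20, 0, 0, 0, 0],
    [1, 0, 0, 0, 0, 0, 0],
    [1, 0, 0, 0, 0, 0, 0],
  ],
)

```text
time: 52.1
tool_pos: [514.5, -232.2, 242.0]
tcp_rot: [-179.9, 0.0, 0.0]
ft_force: [-0.6, 0.0, -0.1]
finger_gap: 85.3
grip_force: 0.0
```

```bash
python3 - <<'E'
from h import *
d=snap('wrist'); print(r.sense()['tool_pos']); P=cloud(d); hsv=cv2.cvtColor(d['color'],cv2.COLOR_BGR2HSV)
for b in blobs(d,(105,150,80),(125,255,255),100):
    m=rect(d,(105,150,80),(125,255,255),(b[2][0],b[2][1],b[2][0]+b[2][2],b[2][1]+b[2][3]))>0; z=P[m]; print(b[0],'top z',np.nanpercentile(z[:,2],[50,80,95]).round(1)); k=z[:,2]>84; print('centre',np.nanmean(z[k],0).round(1),np.nanpercentile(z[k][:,0],[3,97]))
E
```

```text
[ 514.62038209 -231.41987714  242.16149789]
[271.1 188.6] top z [86.8 87.6 88.2]
centre [ 533.5 -195.    87. ] [519.94568292 547.22525095]
[365.5 188.4] top z [86.8 87.6 88. ]
centre [ 534.1 -263.1   86.9] [520.48819402 547.53846458]
```

Both inserts are fully home (tops at 88 mm), and the key, hub and cap are seated, so I'm handing in.

```bash
python3 -c "
from bench import r
print(r.hand_in())"
```

```text
the job is handed in; nothing more can be done
None
```

The job is handed in: the key, hub and cap measured seated in that order, and both inserts stand fully home in their own slots of the storage holder, about 52 s into the 210 s limit; the judge's verdict was not shown.

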